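# Swap salt and spice in the pull-out tray behind the mill and jar

## Task

I have finished with the orange-labelled spice jar on the chopping board and need the salt shaker, which is in the pull-out tray under the wall cabinet. Stand the pepper mill and the blue-labelled jar, which block the tray, aside on the baking sheet; then pull the tray well out, stand the salt shaker on the chopping board and put the orange-labelled jar away upright in the front compartment where the salt was. Finally push the tray fully home again and put the mill and the blue-labelled jar back where each of them stood, upright; leave the lemon and the garlic in the tray.

Things in the scene. Friction and masses are not known exactly. Their poses are not given: they have to be found in the camera images.
- pepper_mill: brown wooden pepper mill, 170 tall, foot 58 diameter, round head 50 diameter between 123 and 159 above the worktop with a small steel knob on top; about 0.18 kg; origin at the centre of its underside, z up. At the start it stands on the worktop (z = 0) in front of the tray, beside the blue-labelled jar (left or right of it); it must finally stand there again (a similar mill far back is scenery)
- blue_jar: glass spice jar with green cap and blue-and-white label, 46 diameter, 106 tall; origin at the centre of its underside, z up. At the start it stands on the worktop in front of the tray, beside the pepper mill; it must finally stand there again, so note its place
- salt_shaker: small clear salt shaker with grey domed top, 44 diameter up to 74, top 34 diameter, 90 tall; origin at the centre of its underside, z up. At the start it stands in one of the three front compartments of the tray
- orange_jar: glass spice jar with green cap and orange-brown label, 46 diameter, 106 tall; origin at the centre of its underside, z up. At the start it stands on one end of the chopping board
- garlic: garlic bulb, 56 diameter, 56 tall, in one of the tray's front compartments; origin at its underside at the start. Stays in the tray
- lemon: yellow lemon, 67 x 54 x 54, lying in one of the tray's front compartments; origin at its underside at the start (it may roll a little). Stays in the tray
- tray (a joint): slide of the light wooden tray, in m: 0 = fully home, grows as it is pulled towards the robot along its -x, end stop at 0.14. About 2 N friction, stays where left. Home, it lies under the wall cabinet (front x = 0.55, right end y = -0.02, underside z = 0.52: keep hand and wrist out of it, draw back before rising); pulled right out, its front row is clear of it
- tray_handle (a point): middle of the tray's bar handle (100 long along y, 10 thick, 35 before the tray's front, 34 above the worktop; take it from above, one finger on each side). Axes: x to the tray's back, y its left, z up. Front row: 3 compartments 78 x 78, walls 34 high, floor 22 below this point, centres at x = 0.084, y = 0.081, 0, -0.081 from here, holding salt, garlic and lemon. Tins and a jar fill the back row
- baking_sheet: shallow grey steel baking sheet, the side area, fixed on the worktop; outside 256 (its x) x 285 (its y), inner floor 240 x 260, 2 thick, rim 21 high; origin at the centre of its underside, z up. It may stand to the left or right of the chopping board
- chop_board: brown wooden chopping board, fixed on the worktop, 160 (its x) x 230 (its y), 16 thick; origin at the centre of its underside, z up. The orange-labelled jar stands on its +y half, the -y half is free
Things that resemble listed ones, but are neither listed nor needed, are in the scene too. Leave any black or red look-alike of the blue_jar alone.

How it is judged:
On the way, in this order (a step that is already met when the one before it is completed fails the run):
1. the pepper mill and the blue-labelled jar stand released on the baking sheet (x of pepper_mill in the frame of baking_sheet between -0.11 and 0.11 m and y of pepper_mill in the frame of baking_sheet between -0.12 and 0.12 m and height (world z) of each of pepper_mill, blue_jar below 0.01 m and angle between each of pepper_mill, blue_jar's own z axis and vertical below 0.1 rad and x of blue_jar in the frame of baking_sheet between -0.11 and 0.11 m and y of blue_jar in the frame of baking_sheet between -0.12 and 0.12 m and contact force between the fingers and pepper_mill below 0.5 N and contact force between the fingers and blue_jar below 0.5 N), for 0.2 s.
2. the tray is pulled well out (more than 0.1 m) (value of joint tray above 0.1 m), for 0.2 s.
3. the salt shaker stands on the chopping board and the orange-labelled jar in the tray, both upright and released (x of salt_shaker in the frame of chop_board between -0.075 and 0.075 m and y of salt_shaker in the frame of chop_board between -0.11 and 0.11 m and z of salt_shaker in the frame of chop_board below 0.022 m and angle between salt_shaker's own z axis and vertical below 0.1 rad and x of orange_jar in the frame of tray_handle between 0.043 and 0.125 m and y of orange_jar in the frame of tray_handle between -0.12 and 0.12 m and z of orange_jar in the frame of tray_handle below -0.014 m and angle between orange_jar's own z axis and vertical below 0.15 rad and contact force between the fingers and salt_shaker below 0.5 N and contact force between the fingers and orange_jar below 0.5 N), for 0.2 s.
At the end, for the whole second after the job is handed in: Tray home (under 8 mm open) with the orange-labelled jar upright on a compartment floor; salt shaker upright on the chopping board; pepper mill and blue-labelled jar upright within 15 mm of where each stood at the start; all released and at rest (value of joint tray below 0.008 m and distance of each of pepper_mill, blue_jar from where it was at the start of the episode below 0.015 m and angle between each of pepper_mill, blue_jar, salt_shaker's own z axis and vertical below 0.1 rad and linear speed of each of pepper_mill, blue_jar, salt_shaker, orange_jar below 0.02 m/s and x of salt_shaker in the frame of chop_board between -0.075 and 0.075 m and y of salt_shaker in the frame of chop_board between -0.11 and 0.11 m and z of salt_shaker in the frame of chop_board below 0.022 m and x of orange_jar in the frame of tray_handle between 0.043 and 0.125 m and y of orange_jar in the frame of tray_handle between -0.12 and 0.12 m and z of orange_jar in the frame of tray_handle below -0.014 m and angle between orange_jar's own z axis and vertical below 0.15 rad); the robot touches nothing.
It fails at once if the pepper mill or a spice jar or the salt shaker is knocked over (angle between any of pepper_mill, blue_jar, orange_jar, salt_shaker's own z axis and vertical above 0.7 rad).
It fails at once if the garlic or the lemon leaves the tray (x of any of garlic, lemon in the frame of tray_handle below 0.03 m or x of any of garlic, lemon in the frame of tray_handle above 0.14 m or z of garlic in the frame of tray_handle above 0.05 m or z of lemon in the frame of tray_handle above 0.06 m).
It also fails if it takes over 149 s, if anything falls off the work surface, if the arm or the gripper's body presses on something with over 40 N, if the wrist force passes 120 N, or if a joint passes its speed limit or range.

## Robot

A 6-joint arm with a two-finger parallel gripper is mounted at the origin on a cart in front of the work surface, level with it; the furniture and walls round the work are solid. World frame = base frame: x ahead of the robot, y to its left, z up, the work surface at z = 0. Lengths are in m, angles in rad, forces in N, time in s.
With the tool pointing down it reaches from about 0.225 to 0.875 m from the base axis. Payload 3.4 kg.
Tool frame: the origin (TCP) lies at the very end of the fingers, on their centre line; the grasp point (between the pads) lies behind it (manip.grasp_offset is the z of the grasp point in the tool frame, in m); z points along the fingers, y is the line along which they close (so a half turn about z gives the same grasp; the last joint's range is limited). The gripper opens to 85 mm and grips with 20 to 120 N. Pads are 22 mm wide; open, the fingers measure 114 mm over their backs; the gripper's body (76 mm by 85 mm) begins 54 mm behind the grasp point. The pads swing forward as they close: fully open they stand 13 mm farther back than shut.
Start: joints at [-1.452, 0.276, 1.505, -0, 1.361, -0.121], TCP at [0.137, -0.559, 0.231] pointing down, gripper open.
Joint ranges: [-2.89, 2.89], [-0.75, 2.08], [0.22, 2.7], [-1.18, 4.32], [0.11, 2.71], [-2.7, 2.7]. Speed limits (rad/s): [2.57, 2.57, 3.14, 3.14, 3.14, 3.14].

## Interface

Orientations are given as a unit quaternion [w, x, y, z].
In Python, from rig import manip gives the robot as it stands.
- The arm moves only by the shell command python3 -m pendant 'ROWS' [FORCE]. ROWS is JSON, a list of rows, each an object of numbers: "dx", "dy", "dz": the shift along the tool's x, y, z in m; "rx", "ry", "rz": the turn, a rotation vector about the tool's x, y, z in degrees; "hand": the finger opening in m, from 0 to 0.0854. In form: [{"dx": .., "dy": .., "dz": .., "rx": .., "ry": .., "rz": .., "hand": ..}, ...]. A call has 1 to 12 rows; each row shifts and turns the commanded pose from where the row before left it, along the tool's axes as they then stand; what a row does not reach is not made up. A row lasts 1/12 s, in which the tool goes at most 41.7 mm and 7.16 degrees, less where a joint would pass 70% of its speed; a pose out of reach is approached as far as the arm can. A call is refused whole if a number of a shift passes 0.0417 or a number of a turn 7.16, either way. A call with a gripper value outside its range is refused whole. The fingers move at their own pace and stop on an object; FORCE is the grip in N (left out, the last holds). Time passes only in rows, so rows that do not move let the fingers close. It gives the time, the measured TCP pose, the force, the opening and the grip force at its end, in the units of the state.
- manip.get_state(): the state, without advancing time (a new reading comes with each control period).
- manip.get_image(name): name is "scene" or "side" or "wrist"; returns a dict with "frame" (400x640x3 uint8, red, green, blue), "fx", "fy", "cx", "cy" (pixels), "position" and "attitude" of the camera in the world; the wrist camera has in their place "mount" (4x4, takes a point from camera to tool coordinates, whose origin is the TCP and whose axes are the flange's). Camera axes: x right, y up, looking along -z (the intrinsics and any distortion apply to the point x, -y, -z); pixel columns grow to the right and rows downward; lengths in m; the calibration is good to about 2 mm. A picture is of the moment at which its call begins: read the wrist's pose just before it. There is no depth.
- manip.sign_off(): hands the job in; it is judged then, once.
The state is a dict: "clock": time; "qpos": joint angles; "qd": joint speeds; "effort": joint torques, N m; "position": TCP position; "ee_rot": TCP orientation; "contact_force": force on the tool from outside, world axes, zero at the start; "moment": the same for the moment, N m; "width": finger opening in m; "gripper_force": force on a finger pad.
Only numpy, scipy, OpenCV 4.12 (cv2) and the standard library are available. Lean on these libraries where they do the work, as an engineer would, in place of code of your own. Each camera call takes 0.05 s, during which the arm holds its last target. There are 200 camera calls.

## Working session

There is one attempt and no reset: what is moved stays moved. The work goes in short steps, Python scripts to look and compute and a shell command to move; the robot and the scene stay as the last step left them, time stands still between calls to the robot, and variables do not carry over. Pictures are saved under pics/ and viewed, at most 16 in all, crops included, and the job is handed in when it is done.

```bash
ls; mkdir -p pics
python3 - <<'E'
from rig import manip
import cv2
s=manip.get_state();print(s, manip.grasp_offset)
for n in("scene","side","wrist"):
    i=manip.get_image(n);cv2.imwrite(f"pics/{n}0.png",i["frame"][:,:,::-1]);print({k:v for k,v in i.items() if k!="frame"})
E
```

```text
pics
{'clock': 0.0, 'qpos': array([-1.45203400e+00,  2.76583321e-01,  1.50614712e+00, -2.26499282e-06,
        1.36072717e+00, -1.20992687e-01]), 'qd': array([ 6.25664246e-04, -1.24642679e-03,  1.41975446e-03,  3.36478187e-04,
       -3.18153127e-05,  1.87092636e-03]), 'effort': array([ 6.31747698e-04, -4.16778302e+01, -2.45802462e+01, -1.04070086e-04,
        1.11877199e-02,  8.72645476e-07]), 'position': array([ 0.13647497, -0.55800629,  0.23044082]), 'ee_rot': array([-9.32479970e-04,  9.92822832e-01,  1.19590780e-01, -6.74986977e-08]), 'contact_force': array([-0.70276846,  0.34935636,  0.78699704]), 'moment': array([ 0.03417938, -0.01410373, -0.03474293]), 'gripper_force': 0.0, 'width': 0.08526255090150374} -0.0187
{'fx': 418.99431928365357, 'fy': 418.99431928365357, 'cx': 321.1447255587264, 'cy': 201.2012257964298, 'position': array([-0.35835209,  0.58336941,  1.09143999]), 'attitude': array([-0.46204075, -0.18117805,  0.31501039,  0.80898783])}
{'fx': 432.3308278685396, 'fy': 432.3308278685396, 'cx': 319.079287225727, 'cy': 203.6867490079379, 'position': array([0.26083282, 1.05896947, 1.18621709]), 'attitude': array([-0.10485827, -0.02984936,  0.34778087,  0.93121546])}
{'fx': 326.9778755669914, 'fy': 326.9778755669914, 'cx': 315.96139120538106, 'cy': 197.57685688984176, 'mount': array([[-6.21403005e-05,  9.46571196e-01,  3.22494911e-01,
         8.21820870e-02],
       [ 9.99999998e-01,  6.37511434e-05,  5.56692289e-06,
         1.17599150e-03],
       [-1.52899305e-05,  3.22494911e-01, -9.46571198e-01,
        -1.43625019e-01],
       [ 0.00000000e+00,  0.00000000e+00,  0.00000000e+00,
         1.00000000e+00]])}
```

View pics/scene0.png

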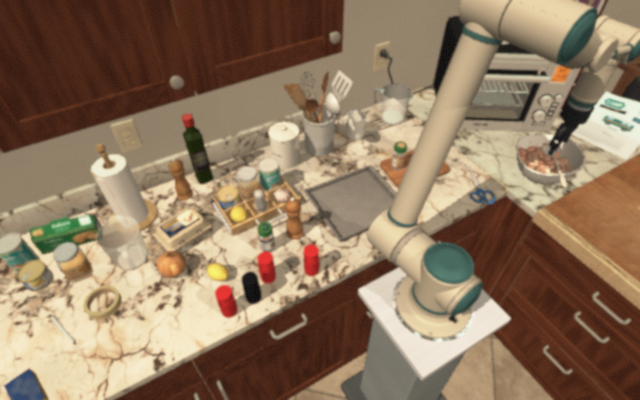

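View pics/side0.png

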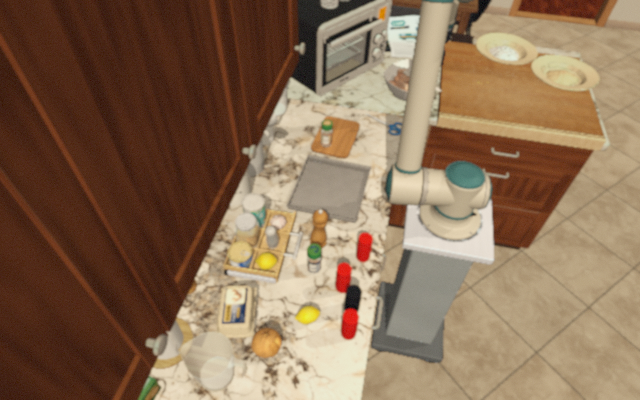

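The scene view shows the blue-labelled jar (265,235), mill (294,220), tray (255,205), sheet (355,200), board with orange jar (400,155). The side view shows the same at jar (315,258), mill (319,225), tray (265,245), sheet (330,187), board (335,135). Enlarging for precise pixels.

```bash
cat > h.py <<'E'
from rig import manip
import cv2, numpy as np
from scipy.spatial.transform import Rotation as R
rot=lambda q: R.from_quat(np.roll(q,-1)).as_matrix()
def cam(n):
    s=manip.get_state(); i=manip.get_image(n)
    if n=="wrist":
        T=np.eye(4);T[:3,:3]=rot(s["ee_rot"]);T[:3,3]=s["position"];T=T@i["mount"]
        i["R"],i["p"]=T[:3,:3],T[:3,3]
    else: i["R"],i["p"]=rot(i["attitude"]),i["position"]
    return i
def ray(i,u,v): return i["R"]@np.array([(u-i["cx"])/i["fx"],-(v-i["cy"])/i["fy"],-1])
def un(i,u,v,z):
    d=ray(i,u,v); return i["p"]+d*(z-i["p"][2])/d[2]
def pr(i,P):
    c=i["R"].T@(np.asarray(P)-i["p"]); return np.array([i["cx"]-i["fx"]*c[0]/c[2],i["cy"]+i["fy"]*c[1]/c[2]])
def save(i,name,box=None,k=1):
    f=i["frame"]
    if box: f=f[box[1]:box[3],box[0]:box[2]]
    cv2.imwrite(f"pics/{name}.png",cv2.resize(f,None,fx=k,fy=k,interpolation=cv2.INTER_CUBIC)[:,:,::-1])
E
python3 - <<'E'
from h import *
a=cam("scene");save(a,"sc1",(205,130,465,280),3)
b=cam("side");save(b,"si1",(215,110,395,290),3.3)
E
```

```text
(no output)
```

View pics/sc1.png

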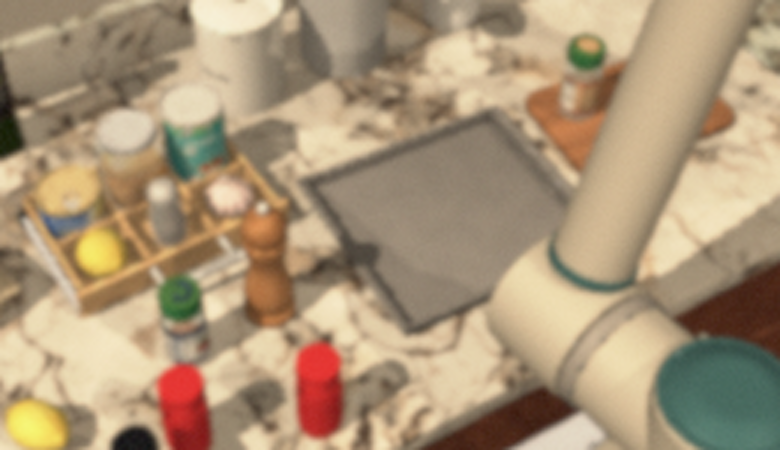

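View pics/si1.png

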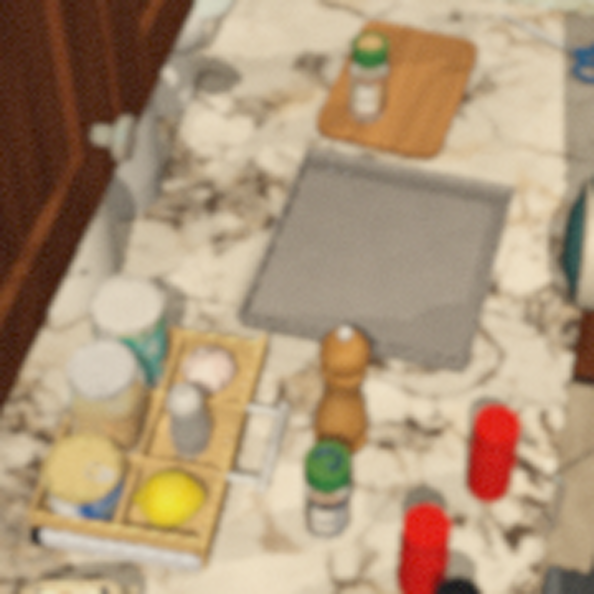

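Run:
```python
from h import *
np.set_printoptions(precision=4,suppress=True)
a=cam("scene");b=cam("side")
S=lambda u,v,z:un(b,215+u/3.3,110+v/3.3,z)
C=lambda u,v,z:un(a,205+u/3,130+v/3,z)
for n,s,c,z in[("blue",(328,458),(179,290),.106),("mill",(345,330),(263,208),.17),("orange",(371,42),(587,44),.122),("salt",(187,392),(163,185),.102),("garlic",(210,368),(229,195),.05)]:
    print(n,S(*s,z),C(*c,z))
print("handle",S(284,405,.034),S(263,487,.034))
print("sheet",[S(*p,.021)[:2] for p in((312,150),(512,190),(468,370),(243,322))],[C(*p,.021)[:2] for p in((495,110),(303,183),(412,332))])
print("board",[S(*p,.016)[:2] for p in((365,22),(477,42),(435,158),(318,130))])
print("tray front",[S(*p,.046)[:2] for p in((268,338),(206,555))])
print("red", S(496,420,.1),C(319,358,.1),S(428,518,.1),C(182,380,.1))
```

```text
blue [0.4192 0.3224 0.106 ] [0.4208 0.3254 0.106 ]
mill [0.4266 0.2218 0.17  ] [0.4233 0.2245 0.17  ]
orange [ 0.5    -0.2572  0.122 ] [ 0.5036 -0.2529  0.122 ]
salt [0.5678 0.2759 0.102 ] [0.567  0.2761 0.102 ]
garlic [0.5687 0.2036 0.05  ] [0.5628 0.2017 0.05  ]
handle [0.4874 0.2203 0.034 ] [0.4831 0.3206 0.034 ]
sheet [array([ 0.5497, -0.166 ]), array([ 0.3071, -0.1543]), array([0.3142, 0.1227]), array([0.5595, 0.1132])] [array([ 0.55  , -0.1618]), array([0.5613, 0.1068]), array([0.3094, 0.1142])]
board [array([ 0.5399, -0.427 ]), array([ 0.3901, -0.4209]), array([ 0.4048, -0.1921]), array([ 0.5521, -0.2076])]
tray front [array([0.5222, 0.1486]), array([0.5129, 0.4123])]
red [0.2751 0.2397 0.1   ] [0.2794 0.2433 0.1   ] [0.3184 0.3614 0.1   ] [0.3235 0.3688 0.1   ]
```

```bash
python3 -m pendant '[{"rz":-6.93},{"rz":-6.93},{"rz":-6.93},{"rz":-6.93},{"rz":-6.93},{"rz":-6.93},{"rz":-6.93},{"rz":-6.93},{"rz":-6.93},{"rz":-6.93},{"rz":-6.93},{}]'; python3 -m pendant '[{"dx":0.03,"dy":0.017},{"dx":0.03,"dy":0.017},{"dx":0.03,"dy":0.017},{"dx":0.03,"dy":0.017},{"dx":0.03,"dy":0.017},{"dx":0.03,"dy":0.017},{"dx":0.03,"dy":0.017},{"dx":0.03,"dy":0.017},{"dx":0.03,"dy":0.017},{"dx":0.03,"dy":0.017},{"dx":0.03,"dy":0.017},{"dx":0.03,"dy":0.017}]'
```

```text
invalid input
invalid input
```

```bash
python3 -m pendant '[{"dx":0,"dy":0,"dz":0,"rx":0,"ry":0,"rz":-6.93,"hand":0.085}]'; python3 -m pendant --help
```

```text
clock: 0.43
position: [0.1366, -0.5585, 0.2312]
ee_rot: [-0.0, 0.984, 0.18, 0.0]
contact_force: [-0.3, 0.2, -0.5]
width: 0.0852
gripper_force: 0.0invalid input: not JSON, or not a number
```

```bash
python3 -m pendant '[{"dx":0,"dy":0,"dz":0,"rx":0,"ry":0,"rz":-6.93,"hand":0.085},{"dx":0,"dy":0,"dz":0,"rx":0,"ry":0,"rz":-6.93,"hand":0.085},{"dx":0,"dy":0,"dz":0,"rx":0,"ry":0,"rz":-6.93,"hand":0.085},{"dx":0,"dy":0,"dz":0,"rx":0,"ry":0,"rz":-6.93,"hand":0.085},{"dx":0,"dy":0,"dz":0,"rx":0,"ry":0,"rz":-6.93,"hand":0.085},{"dx":0,"dy":0,"dz":0,"rx":0,"ry":0,"rz":-6.93,"hand":0.085},{"dx":0,"dy":0,"dz":0,"rx":0,"ry":0,"rz":-6.93,"hand":0.085},{"dx":0,"dy":0,"dz":0,"rx":0,"ry":0,"rz":-6.93,"hand":0.085},{"dx":0,"dy":0,"dz":0,"rx":0,"ry":0,"rz":-6.93,"hand":0.085},{"dx":0,"dy":0,"dz":0,"rx":0,"ry":0,"rz":-6.93,"hand":0.085}]'; python3 -m pendant '[{"dx":0.03,"dy":0.017,"dz":0,"rx":0,"ry":0,"rz":0,"hand":0.085},{"dx":0.03,"dy":0.017,"dz":0,"rx":0,"ry":0,"rz":0,"hand":0.085},{"dx":0.03,"dy":0.017,"dz":0,"rx":0,"ry":0,"rz":0,"hand":0.085},{"dx":0.03,"dy":0.017,"dz":0,"rx":0,"ry":0,"rz":0,"hand":0.085},{"dx":0.03,"dy":0.017,"dz":0,"rx":0,"ry":0,"rz":0,"hand":0.085},{"dx":0.03,"dy":0.017,"dz":0,"rx":0,"ry":0,"rz":0,"hand":0.085},{"dx":0.03,"dy":0.017,"dz":0,"rx":0,"ry":0,"rz":0,"hand":0.085},{"dx":0.03,"dy":0.017,"dz":0,"rx":0,"ry":0,"rz":0,"hand":0.085},{"dx":0.03,"dy":0.017,"dz":0,"rx":0,"ry":0,"rz":0,"hand":0.085},{"dx":0.03,"dy":0.017,"dz":0,"rx":0,"ry":0,"rz":0,"hand":0.085},{"dx":0.03,"dy":0.017,"dz":0,"rx":0,"ry":0,"rz":0,"hand":0.085},{"dx":0.03,"dy":0.017,"dz":0,"rx":0,"ry":0,"rz":0,"hand":0.085}]'
```

```text
clock: 1.27
position: [0.1366, -0.5585, 0.2313]
ee_rot: [-0.0, 0.705, 0.709, -0.0]
contact_force: [0.7, -0.5, -0.8]
width: 0.0852
gripper_force: 0.0
clock: 2.27
position: [0.3412, -0.1971, 0.2315]
ee_rot: [0.0, 0.707, 0.707, 0.0]
contact_force: [1.2, -0.5, -0.3]
width: 0.085
gripper_force: 0.0
```

```bash
python3 -m pendant '[{"dx":0.033,"dy":0.0055,"dz":-0.005,"rx":0,"ry":0,"rz":0,"hand":0.085},{"dx":0.033,"dy":0.0055,"dz":-0.005,"rx":0,"ry":0,"rz":0,"hand":0.085},{"dx":0.033,"dy":0.0055,"dz":-0.005,"rx":0,"ry":0,"rz":0,"hand":0.085},{"dx":0.033,"dy":0.0055,"dz":-0.005,"rx":0,"ry":0,"rz":0,"hand":0.085},{"dx":0.033,"dy":0.0055,"dz":-0.005,"rx":0,"ry":0,"rz":0,"hand":0.085},{"dx":0.033,"dy":0.0055,"dz":-0.005,"rx":0,"ry":0,"rz":0,"hand":0.085},{"dx":0.033,"dy":0.0055,"dz":-0.005,"rx":0,"ry":0,"rz":0,"hand":0.085},{"dx":0.033,"dy":0.0055,"dz":-0.005,"rx":0,"ry":0,"rz":0,"hand":0.085},{"dx":0.033,"dy":0.0055,"dz":-0.005,"rx":0,"ry":0,"rz":0,"hand":0.085},{"dx":0.033,"dy":0.0055,"dz":-0.005,"rx":0,"ry":0,"rz":0,"hand":0.085},{"dx":0.033,"dy":0.0055,"dz":-0.005,"rx":0,"ry":0,"rz":0,"hand":0.085},{"dx":0.033,"dy":0.0055,"dz":-0.005,"rx":0,"ry":0,"rz":0,"hand":0.085}]'
python3 - <<'E'
from h import *
manip.get_image("side")
i=cam("wrist");save(i,"w1",None,1.25);print(manip.get_state()["position"])
import pickle;pickle.dump(i,open("w1.pkl","wb"))
for P in [(.425,.223,.17),(.42,.324,.106)]: print(pr(i,P)*1.25)
E
```

```text
clock: 3.27
position: [0.4068, 0.1991, 0.2917]
ee_rot: [0.0, 0.707, 0.707, 0.0]
contact_force: [0.4, -0.5, -0.9]
width: 0.0849
gripper_force: 0.0
[0.40795914 0.20163338 0.29190205]
[419.87691332 210.46342986]
[410.93305622  56.94888864]
```

View pics/w1.png

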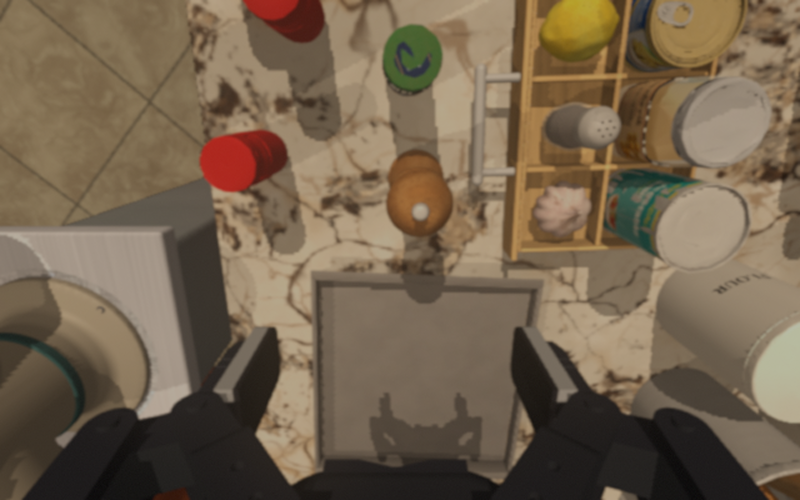

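The wrist view shows knob (420,211), blue cap (413,56), handle bar from (479,66) to (479,186), salt top (600,127), and garlic and lemon to either side of it. All agree with the predictions.

Run:
```python
from h import *
import pickle;i=pickle.load(open("w1.pkl","rb"))
for n,u,v,z in[("mill",420,211,.17),("blue",413,55,.106),("h1",480,66,.034),("h2",479,186,.034),("salt",602,127,.102),("red",232,163,.1),("red2",270,-2,.1),("teal top",702,227,.1),("sheet c",315,274,.021),("c",543,282,.021),("trayf",512,258,.046)]: print(n,un(i,u/1.25,v/1.25,z).round(4))
```

```text
mill [0.4251 0.2226 0.17  ]
blue [0.4215 0.3253 0.106 ]
h1 [0.4854 0.3251 0.034 ]
h2 [0.4919 0.216  0.034 ]
salt [0.5713 0.2746 0.102 ]
red [0.2761 0.2456 0.1   ]
red2 [0.3179 0.3632 0.1   ]
teal top [0.6713 0.1927 0.1   ]
sheet c [0.3215 0.1166 0.021 ]
c [0.5725 0.1076 0.021 ]
trayf [0.5279 0.1447 0.046 ]
```

```bash
python3 -m pendant '[{"dx":0.021,"dy":0.017,"dz":0,"rx":0,"ry":0,"rz":0,"hand":0.085},{"dx":0,"dy":0,"dz":0.035,"rx":0,"ry":0,"rz":0,"hand":0.085},{"dx":0,"dy":0,"dz":0.035,"rx":0,"ry":0,"rz":0,"hand":0.085},{"dx":0,"dy":0,"dz":0.035,"rx":0,"ry":0,"rz":0,"hand":0.085},{"dx":0,"dy":0,"dz":0.035,"rx":0,"ry":0,"rz":0,"hand":0.085},{"dx":0,"dy":0,"dz":0.036,"rx":0,"ry":0,"rz":0,"hand":0.085},{"dx":0,"dy":0,"dz":0,"rx":0,"ry":0,"rz":0,"hand":0.085}]' && python3 -m pendant '[{"dx":0,"dy":0,"dz":0,"rx":0,"ry":0,"rz":0,"hand":0.03},{"dx":0,"dy":0,"dz":0,"rx":0,"ry":0,"rz":0,"hand":0.03},{"dx":0,"dy":0,"dz":0,"rx":0,"ry":0,"rz":0,"hand":0.03},{"dx":0,"dy":0,"dz":0,"rx":0,"ry":0,"rz":0,"hand":0.03},{"dx":0,"dy":0,"dz":0,"rx":0,"ry":0,"rz":0,"hand":0.03},{"dx":0,"dy":0,"dz":0,"rx":0,"ry":0,"rz":0,"hand":0.03},{"dx":0,"dy":0,"dz":0,"rx":0,"ry":0,"rz":0,"hand":0.03},{"dx":0,"dy":0,"dz":0,"rx":0,"ry":0,"rz":0,"hand":0.03}]' 40
```

```text
clock: 3.95
position: [0.4185, 0.2155, 0.1095]
ee_rot: [-0.003, 0.707, 0.707, -0.007]
contact_force: [-1.1, -0.3, -1.1]
width: 0.085
gripper_force: 0.0
clock: 4.62
position: [0.4261, 0.2189, 0.1181]
ee_rot: [0.001, 0.707, 0.707, 0.003]
contact_force: [1.5, 0.2, 6.2]
width: 0.0464
gripper_force: 40.6
```

```bash
python3 -m pendant '[{"dx":0,"dy":0,"dz":-0.01,"rx":0,"ry":0,"rz":0,"hand":0.03},{"dx":0,"dy":0,"dz":-0.025,"rx":0,"ry":0,"rz":0,"hand":0.03},{"dx":0,"dy":0,"dz":-0.025,"rx":0,"ry":0,"rz":0,"hand":0.03},{"dx":-0.01,"dy":0,"dz":0,"rx":0,"ry":0,"rz":0,"hand":0.03},{"dx":-0.03,"dy":0.004,"dz":0,"rx":0,"ry":0,"rz":0,"hand":0.03},{"dx":-0.03,"dy":0.004,"dz":0,"rx":0,"ry":0,"rz":0,"hand":0.03},{"dx":-0.03,"dy":0.004,"dz":0,"rx":0,"ry":0,"rz":0,"hand":0.03},{"dx":-0.03,"dy":0.004,"dz":0,"rx":0,"ry":0,"rz":0,"hand":0.03},{"dx":-0.03,"dy":0.004,"dz":0,"rx":0,"ry":0,"rz":0,"hand":0.03},{"dx":-0.02,"dy":0.004,"dz":0,"rx":0,"ry":0,"rz":0,"hand":0.03},{"dx":-0.01,"dy":0,"dz":0,"rx":0,"ry":0,"rz":0,"hand":0.03},{"dx":0,"dy":0,"dz":0,"rx":0,"ry":0,"rz":0,"hand":0.03}]'
python3 - <<'E'
from h import *
i=cam("side");save(i,"s2",(260,100,460,260),3)
s=manip.get_state();print(s["position"],s["ee_rot"],s["width"],s["contact_force"])
E
```

```text
clock: 5.62
position: [0.4478, 0.0264, 0.1755]
ee_rot: [0.0, 0.708, 0.706, -0.0]
contact_force: [-0.4, -0.7, -2.1]
width: 0.0468
gripper_force: 41.8
[0.44750851 0.02790536 0.17535745] [-3.13560247e-04  7.08148574e-01  7.06063354e-01  1.97407394e-04] 0.046518969181450744 [-0.38990872  0.17992121 -2.41991614]
```

View pics/s2.png

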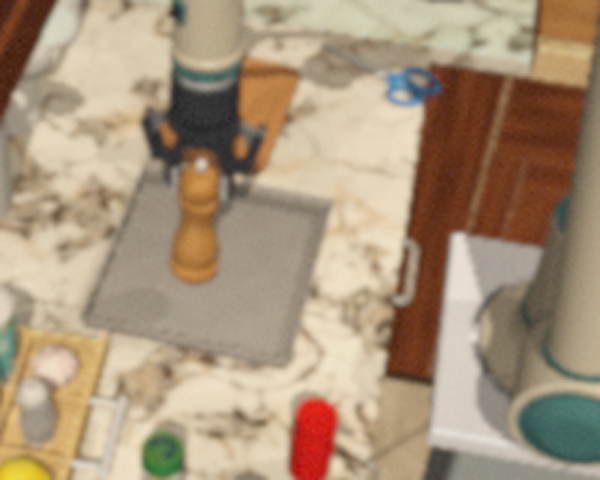

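The mill hangs upright in the gripper over the sheet (195,215); lower, release, rise.

```bash
python3 -m pendant '[{"dx":0,"dy":0,"dz":0.02,"rx":0,"ry":0,"rz":0,"hand":0.03},{"dx":0,"dy":0,"dz":0.02,"rx":0,"ry":0,"rz":0,"hand":0.03},{"dx":0,"dy":0,"dz":0.01,"rx":0,"ry":0,"rz":0,"hand":0.03},{"dx":0,"dy":0,"dz":0.004,"rx":0,"ry":0,"rz":0,"hand":0.03},{"dx":0,"dy":0,"dz":0,"rx":0,"ry":0,"rz":0,"hand":0.03},{"dx":0,"dy":0,"dz":0,"rx":0,"ry":0,"rz":0,"hand":0.03},{"dx":0,"dy":0,"dz":0,"rx":0,"ry":0,"rz":0,"hand":0.03}]'
```

```text
clock: 6.25
position: [0.4485, 0.0288, 0.122]
ee_rot: [0.001, 0.707, 0.707, 0.001]
contact_force: [0.3, -0.5, -2.3]
width: 0.0469
gripper_force: 41.9
```

```bash
python3 -m pendant '[{"dx":0,"dy":0,"dz":0.0015,"rx":0,"ry":0,"rz":0,"hand":0.03},{"dx":0,"dy":0,"dz":0,"rx":0,"ry":0,"rz":0,"hand":0.03},{"dx":0,"dy":0,"dz":0,"rx":0,"ry":0,"rz":0,"hand":0.06},{"dx":0,"dy":0,"dz":0,"rx":0,"ry":0,"rz":0,"hand":0.085},{"dx":0,"dy":0,"dz":0,"rx":0,"ry":0,"rz":0,"hand":0.085},{"dx":0,"dy":0,"dz":0,"rx":0,"ry":0,"rz":0,"hand":0.085},{"dx":0,"dy":0,"dz":0,"rx":0,"ry":0,"rz":0,"hand":0.085},{"dx":0,"dy":0,"dz":-0.04,"rx":0,"ry":0,"rz":0,"hand":0.085},{"dx":0,"dy":0,"dz":-0.04,"rx":0,"ry":0,"rz":0,"hand":0.085},{"dx":0,"dy":0,"dz":0,"rx":0,"ry":0,"rz":0,"hand":0.085}]'
```

```text
clock: 7.08
position: [0.4527, 0.0278, 0.2064]
ee_rot: [0.005, 0.707, 0.707, 0.004]
contact_force: [0.6, 0.2, -0.1]
width: 0.0849
gripper_force: 0.0
```

```bash
python3 -m pendant '[{"dx":0.03,"dy":-0.003,"dz":0,"rx":0,"ry":0,"rz":0,"hand":0.085},{"dx":0.03,"dy":-0.003,"dz":0,"rx":0,"ry":0,"rz":0,"hand":0.085},{"dx":0.03,"dy":-0.003,"dz":0,"rx":0,"ry":0,"rz":0,"hand":0.085},{"dx":0.03,"dy":-0.003,"dz":0,"rx":0,"ry":0,"rz":0,"hand":0.085},{"dx":0.03,"dy":-0.003,"dz":0,"rx":0,"ry":0,"rz":0,"hand":0.085},{"dx":0.03,"dy":-0.003,"dz":0,"rx":0,"ry":0,"rz":0,"hand":0.085},{"dx":0.03,"dy":-0.003,"dz":0,"rx":0,"ry":0,"rz":0,"hand":0.085},{"dx":0.03,"dy":-0.003,"dz":0,"rx":0,"ry":0,"rz":0,"hand":0.085},{"dx":0.03,"dy":-0.002,"dz":0,"rx":0,"ry":0,"rz":0,"hand":0.085},{"dx":0.022,"dy":0,"dz":0,"rx":0,"ry":0,"rz":0,"hand":0.085},{"dx":0,"dy":0,"dz":0,"rx":0,"ry":0,"rz":0,"hand":0.085},{"dx":0,"dy":0,"dz":0,"rx":0,"ry":0,"rz":0,"hand":0.085}]'
python3 - <<'E'
from h import *
manip.get_image("side");manip.get_image("side");manip.get_image("side")
print(manip.get_state()["position"])
E
```

```text
clock: 8.08
position: [0.4219, 0.3211, 0.1994]
ee_rot: [0.0, 0.706, 0.708, -0.0]
contact_force: [-0.3, -0.4, -0.7]
width: 0.0848
gripper_force: 0.0
[0.42194136 0.3193087  0.19961549]
```

```bash
python3 -m pendant '[{"dx":0.0055,"dy":-0.001,"dz":0.03,"rx":0,"ry":0,"rz":0,"hand":0.085},{"dx":0,"dy":0,"dz":0.035,"rx":0,"ry":0,"rz":0,"hand":0.085},{"dx":0,"dy":0,"dz":0.03,"rx":0,"ry":0,"rz":0,"hand":0.085},{"dx":0,"dy":0,"dz":0.03,"rx":0,"ry":0,"rz":0,"hand":0.085},{"dx":0,"dy":0,"dz":0.018,"rx":0,"ry":0,"rz":0,"hand":0.085},{"dx":0,"dy":0,"dz":0,"rx":0,"ry":0,"rz":0,"hand":0.085},{"dx":0,"dy":0,"dz":0,"rx":0,"ry":0,"rz":0,"hand":0.085},{"dx":0,"dy":0,"dz":0,"rx":0,"ry":0,"rz":0,"hand":0.085}]' && python3 -m pendant '[{"dx":0,"dy":0,"dz":0,"rx":0,"ry":0,"rz":0,"hand":0.03},{"dx":0,"dy":0,"dz":0,"rx":0,"ry":0,"rz":0,"hand":0.03},{"dx":0,"dy":0,"dz":0,"rx":0,"ry":0,"rz":0,"hand":0.03},{"dx":0,"dy":0,"dz":0,"rx":0,"ry":0,"rz":0,"hand":0.03},{"dx":0,"dy":0,"dz":0,"rx":0,"ry":0,"rz":0,"hand":0.03},{"dx":0,"dy":0,"dz":0,"rx":0,"ry":0,"rz":0,"hand":0.03},{"dx":0,"dy":0,"dz":0,"rx":0,"ry":0,"rz":0,"hand":0.03},{"dx":0,"dy":0,"dz":0,"rx":0,"ry":0,"rz":0,"hand":0.03},{"dx":0,"dy":0,"dz":0,"rx":0,"ry":0,"rz":0,"hand":0.03}]' 30
```

```text
clock: 8.9
position: [0.4223, 0.3257, 0.058]
ee_rot: [0.0, 0.708, 0.707, 0.001]
contact_force: [-0.1, 0.6, 1.5]
width: 0.0855
gripper_force: 0.0
clock: 9.65
position: [0.4216, 0.3261, 0.0582]
ee_rot: [0.0, 0.707, 0.707, 0.001]
contact_force: [-0.7, -0.8, 5.3]
width: 0.0451
gripper_force: 30.3
```

```bash
python3 -m pendant '[{"dx":0,"dy":0,"dz":-0.01,"rx":0,"ry":0,"rz":0,"hand":0.03},{"dx":0,"dy":0,"dz":-0.03,"rx":0,"ry":0,"rz":0,"hand":0.03},{"dx":0,"dy":0,"dz":-0.03,"rx":0,"ry":0,"rz":0,"hand":0.03},{"dx":0,"dy":0,"dz":-0.03,"rx":0,"ry":0,"rz":0,"hand":0.03},{"dx":0,"dy":0,"dz":-0.03,"rx":0,"ry":0,"rz":0,"hand":0.03},{"dx":0,"dy":0,"dz":-0.03,"rx":0,"ry":0,"rz":0,"hand":0.03},{"dx":-0.01,"dy":0,"dz":-0.03,"rx":0,"ry":0,"rz":0,"hand":0.03},{"dx":-0.03,"dy":0,"dz":0,"rx":0,"ry":0,"rz":0,"hand":0.03},{"dx":-0.03,"dy":0,"dz":0,"rx":0,"ry":0,"rz":0,"hand":0.03},{"dx":-0.03,"dy":0,"dz":0,"rx":0,"ry":0,"rz":0,"hand":0.03},{"dx":-0.03,"dy":0,"dz":0,"rx":0,"ry":0,"rz":0,"hand":0.03},{"dx":-0.03,"dy":0,"dz":0,"rx":0,"ry":0,"rz":0,"hand":0.03}]' && python3 -m pendant '[{"dx":-0.03,"dy":-0.003,"dz":0,"rx":0,"ry":0,"rz":0,"hand":0.03},{"dx":-0.03,"dy":-0.003,"dz":0,"rx":0,"ry":0,"rz":0,"hand":0.03},{"dx":-0.03,"dy":-0.003,"dz":0,"rx":0,"ry":0,"rz":0,"hand":0.03},{"dx":-0.03,"dy":-0.003,"dz":0,"rx":0,"ry":0,"rz":0,"hand":0.03},{"dx":-0.03,"dy":-0.003,"dz":0,"rx":0,"ry":0,"rz":0,"hand":0.03},{"dx":-0.03,"dy":-0.003,"dz":0,"rx":0,"ry":0,"rz":0,"hand":0.03},{"dx":-0.03,"dy":-0.003,"dz":0,"rx":0,"ry":0,"rz":0,"hand":0.03},{"dx":-0.02,"dy":0,"dz":0,"rx":0,"ry":0,"rz":0,"hand":0.03},{"dx":-0.006,"dy":0,"dz":0,"rx":0,"ry":0,"rz":0,"hand":0.03},{"dx":0,"dy":0,"dz":0.01,"rx":0,"ry":0,"rz":0,"hand":0.03},{"dx":0,"dy":0,"dz":0.03,"rx":0,"ry":0,"rz":0,"hand":0.03},{"dx":0,"dy":0,"dz":0.03,"rx":0,"ry":0,"rz":0,"hand":0.03}]' && python3 -m pendant '[{"dx":0,"dy":0,"dz":0.03,"rx":0,"ry":0,"rz":0,"hand":0.03},{"dx":0,"dy":0,"dz":0.03,"rx":0,"ry":0,"rz":0,"hand":0.03},{"dx":0,"dy":0,"dz":0.03,"rx":0,"ry":0,"rz":0,"hand":0.03},{"dx":0,"dy":0,"dz":0.015,"rx":0,"ry":0,"rz":0,"hand":0.03},{"dx":0,"dy":0,"dz":0.008,"rx":0,"ry":0,"rz":0,"hand":0.03},{"dx":0,"dy":0,"dz":0,"rx":0,"ry":0,"rz":0,"hand":0.03},{"dx":0,"dy":0,"dz":0,"rx":0,"ry":0,"rz":0,"hand":0.03},{"dx":0,"dy":0,"dz":0,"rx":0,"ry":0,"rz":0,"hand":0.03}]'
```

```text
clock: 10.65
position: [0.4203, 0.1646, 0.2475]
ee_rot: [0.0, 0.707, 0.707, 0.0]
contact_force: [1.7, 0.0, -1.0]
width: 0.0449
gripper_force: 31.3
clock: 11.65
position: [0.401, -0.0702, 0.1776]
ee_rot: [0.002, 0.707, 0.707, 0.001]
contact_force: [0.9, 0.5, -1.5]
width: 0.0448
gripper_force: 31.3
clock: 12.32
position: [0.4011, -0.0704, 0.065]
ee_rot: [0.001, 0.707, 0.707, 0.001]
contact_force: [-0.6, 0.3, -0.9]
width: 0.0447
gripper_force: 31.3
```

```bash
python3 -m pendant '[{"dx":0,"dy":0,"dz":0.004,"rx":0,"ry":0,"rz":0,"hand":0.03},{"dx":0,"dy":0,"dz":0.0005,"rx":0,"ry":0,"rz":0,"hand":0.03},{"dx":0,"dy":0,"dz":0,"rx":0,"ry":0,"rz":0,"hand":0.03},{"dx":0,"dy":0,"dz":0,"rx":0,"ry":0,"rz":0,"hand":0.06},{"dx":0,"dy":0,"dz":0,"rx":0,"ry":0,"rz":0,"hand":0.085},{"dx":0,"dy":0,"dz":0,"rx":0,"ry":0,"rz":0,"hand":0.085},{"dx":0,"dy":0,"dz":0,"rx":0,"ry":0,"rz":0,"hand":0.085},{"dx":0,"dy":0,"dz":0,"rx":0,"ry":0,"rz":0,"hand":0.085},{"dx":0,"dy":0,"dz":-0.03,"rx":0,"ry":0,"rz":0,"hand":0.085},{"dx":0,"dy":0,"dz":-0.04,"rx":0,"ry":0,"rz":0,"hand":0.085},{"dx":0,"dy":0,"dz":-0.04,"rx":0,"ry":0,"rz":0,"hand":0.085},{"dx":0,"dy":0,"dz":-0.04,"rx":0,"ry":0,"rz":0,"hand":0.085}]'; python3 -m pendant '[{"dx":0.03,"dy":0,"dz":-0.03,"rx":0,"ry":0,"rz":0,"hand":0.085},{"dx":0.03,"dy":0.004,"dz":0,"rx":0,"ry":0,"rz":0,"hand":0.085},{"dx":0.03,"dy":0.008,"dz":0,"rx":0,"ry":0,"rz":0,"hand":0.085},{"dx":0.03,"dy":0.008,"dz":0,"rx":0,"ry":0,"rz":0,"hand":0.085},{"dx":0.03,"dy":0.008,"dz":0,"rx":0,"ry":0,"rz":0,"hand":0.085},{"dx":0.03,"dy":0.008,"dz":0,"rx":0,"ry":0,"rz":0,"hand":0.085},{"dx":0.03,"dy":0.008,"dz":0,"rx":0,"ry":0,"rz":0,"hand":0.085},{"dx":0.03,"dy":0.008,"dz":0,"rx":0,"ry":0,"rz":0,"hand":0.085},{"dx":0.03,"dy":0.008,"dz":0,"rx":0,"ry":0,"rz":0,"hand":0.085},{"dx":0.03,"dy":0.008,"dz":0,"rx":0,"ry":0,"rz":0,"hand":0.085},{"dx":0.03,"dy":0.008,"dz":0,"rx":0,"ry":0,"rz":0,"hand":0.085},{"dx":0.01,"dy":0.007,"dz":0,"rx":0,"ry":0,"rz":0,"hand":0.085}]'
python3 - <<'E'
from h import *
manip.get_image("side")
i=cam("side");save(i,"s3",(260,100,460,260),3)
s=manip.get_state();print(s["position"],s["ee_rot"])
E
```

```text
clock: 13.32
position: [0.3992, -0.07, 0.2109]
ee_rot: [-0.0, 0.707, 0.707, -0.0]
contact_force: [1.0, -0.2, 0.1]
width: 0.0847
gripper_force: 0.0
clock: 14.32
position: [0.4832, 0.273, 0.2383]
ee_rot: [-0.001, 0.706, 0.708, 0.001]
contact_force: [1.1, 0.7, -0.2]
width: 0.0849
gripper_force: 0.0
[0.48373438 0.27062043 0.23803474] [ 6.52559446e-05  7.06400475e-01  7.07812338e-01 -2.43363620e-04]
```

View pics/s3.png

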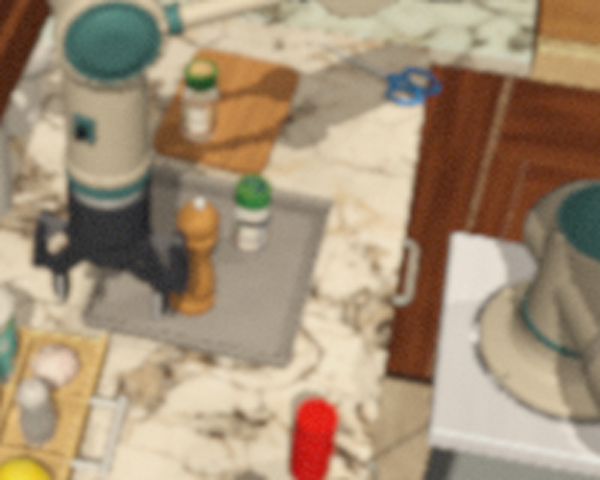

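Mill (197,255) and blue jar (252,212) stand upright on the sheet. Now the handle.

```bash
python3 -m pendant '[{"dx":0,"dy":0.0035,"dz":0.03,"rx":0,"ry":0,"rz":0,"hand":0.026},{"dx":0,"dy":0,"dz":0.03,"rx":0,"ry":0,"rz":0,"hand":0.026},{"dx":0,"dy":0,"dz":0.03,"rx":0,"ry":0,"rz":0,"hand":0.026},{"dx":0,"dy":0,"dz":0.03,"rx":0,"ry":0,"rz":0,"hand":0.026},{"dx":0,"dy":0,"dz":0,"rx":0,"ry":0,"rz":0,"hand":0.026},{"dx":0,"dy":0,"dz":0,"rx":0,"ry":0,"rz":0,"hand":0.026},{"dx":0,"dy":0,"dz":0,"rx":0,"ry":0,"rz":0,"hand":0.026},{"dx":0,"dy":0,"dz":0,"rx":0,"ry":0,"rz":0,"hand":0.026}]'
python3 - <<'E'
from h import *
i=cam("wrist");s=manip.get_state()
save(i,"w4",(160,0,560,400),1.5)
import pickle;pickle.dump(i,open("w4.pkl","wb"));print(s["position"],s["width"])
E
```

```text
clock: 15.08
position: [0.4881, 0.2692, 0.1211]
ee_rot: [0.001, 0.707, 0.707, 0.002]
contact_force: [-0.3, -0.5, 1.2]
width: 0.0258
gripper_force: 0.0
[0.48798735 0.26939192 0.12104832] 0.026110768576248077
```

View pics/w4.png

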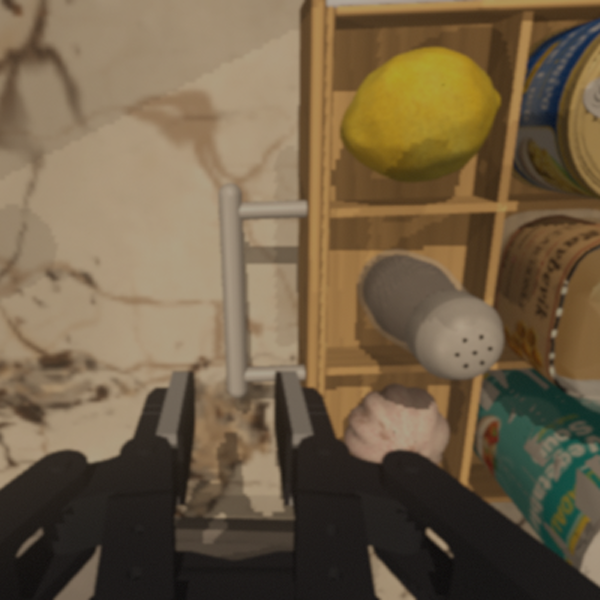

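The bar runs from (230,190) to (238,392), midway between the finger pads; checking the numbers.

Run:
```python
from h import *
import pickle;i=pickle.load(open("w4.pkl","rb"))
for n,u,v,z in[("h1",231,190,.037),("h2",238,388,.037),("salt",475,335,.102)]: print(n,un(i,160+u/1.5,v/1.5,z).round(4))
```

```text
h1 [0.4865 0.3248 0.037 ]
h2 [0.4899 0.2228 0.037 ]
salt [0.5746 0.2806 0.102 ]
```

```bash
python3 -m pendant '[{"dx":0.004,"dy":0,"dz":0.03,"rx":0,"ry":0,"rz":0,"hand":0.026},{"dx":0,"dy":0,"dz":0.03,"rx":0,"ry":0,"rz":0,"hand":0.026},{"dx":0,"dy":0,"dz":0.03,"rx":0,"ry":0,"rz":0,"hand":0.026},{"dx":0,"dy":0,"dz":0.018,"rx":0,"ry":0,"rz":0,"hand":0.026},{"dx":0,"dy":0,"dz":0,"rx":0,"ry":0,"rz":0,"hand":0.026},{"dx":0,"dy":0,"dz":0,"rx":0,"ry":0,"rz":0,"hand":0},{"dx":0,"dy":0,"dz":0,"rx":0,"ry":0,"rz":0,"hand":0},{"dx":0,"dy":0,"dz":0,"rx":0,"ry":0,"rz":0,"hand":0},{"dx":0,"dy":0,"dz":0,"rx":0,"ry":0,"rz":0,"hand":0},{"dx":0,"dy":0,"dz":0,"rx":0,"ry":0,"rz":0,"hand":0}]' 40
```

```text
clock: 15.97
position: [0.4879, 0.2736, 0.012]
ee_rot: [0.001, 0.707, 0.707, 0.001]
contact_force: [0.4, -1.0, -2.5]
width: 0.0094
gripper_force: 39.3
```

```bash
python3 -m pendant '[{"dx":0,"dy":-0.003,"dz":0,"rx":0,"ry":0,"rz":0,"hand":0},{"dx":0,"dy":-0.006,"dz":0,"rx":0,"ry":0,"rz":0,"hand":0},{"dx":-0.0005,"dy":-0.01,"dz":0,"rx":0,"ry":0,"rz":0,"hand":0},{"dx":-0.0005,"dy":-0.012,"dz":0,"rx":0,"ry":0,"rz":0,"hand":0},{"dx":-0.0005,"dy":-0.013,"dz":0,"rx":0,"ry":0,"rz":0,"hand":0},{"dx":-0.0005,"dy":-0.013,"dz":0,"rx":0,"ry":0,"rz":0,"hand":0},{"dx":-0.0005,"dy":-0.013,"dz":0,"rx":0,"ry":0,"rz":0,"hand":0},{"dx":-0.0005,"dy":-0.013,"dz":0,"rx":0,"ry":0,"rz":0,"hand":0},{"dx":-0.0005,"dy":-0.013,"dz":0,"rx":0,"ry":0,"rz":0,"hand":0},{"dx":-0.0005,"dy":-0.013,"dz":0,"rx":0,"ry":0,"rz":0,"hand":0},{"dx":0,"dy":-0.01,"dz":0,"rx":0,"ry":0,"rz":0,"hand":0},{"dx":0,"dy":-0.006,"dz":0,"rx":0,"ry":0,"rz":0,"hand":0}]'; python3 -m pendant '[{"dx":0,"dy":-0.003,"dz":0,"rx":0,"ry":0,"rz":0,"hand":0},{"dx":0,"dy":0,"dz":0,"rx":0,"ry":0,"rz":0,"hand":0},{"dx":0,"dy":0,"dz":0,"rx":0,"ry":0,"rz":0,"hand":0.026},{"dx":0,"dy":0,"dz":0,"rx":0,"ry":0,"rz":0,"hand":0.026},{"dx":0,"dy":0,"dz":0,"rx":0,"ry":0,"rz":0,"hand":0.026},{"dx":0,"dy":0,"dz":0,"rx":0,"ry":0,"rz":0,"hand":0.026}]'
```

```text
clock: 16.97
position: [0.3593, 0.2692, 0.0118]
ee_rot: [-0.0, 0.707, 0.707, 0.0]
contact_force: [2.8, -2.4, 7.9]
width: 0.0097
gripper_force: 40.4
clock: 17.47
position: [0.3575, 0.2691, 0.0105]
ee_rot: [-0.0, 0.708, 0.707, -0.001]
contact_force: [0.8, -0.3, -0.4]
width: 0.0258
gripper_force: 0.0
```

```bash
python3 -m pendant '[{"dx":0,"dy":0,"dz":-0.03,"rx":0,"ry":0,"rz":0,"hand":0.026},{"dx":0,"dy":0,"dz":-0.035,"rx":0,"ry":0,"rz":0,"hand":0.026},{"dx":0,"dy":0,"dz":-0.035,"rx":0,"ry":0,"rz":0,"hand":0.026},{"dx":0,"dy":0,"dz":-0.035,"rx":0,"ry":0,"rz":0,"hand":0.026},{"dx":0,"dy":0,"dz":-0.035,"rx":0,"ry":0,"rz":-7,"hand":0.026},{"dx":0,"dy":0,"dz":-0.035,"rx":0,"ry":0,"rz":-7,"hand":0.026},{"dx":0,"dy":0,"dz":0,"rx":0,"ry":0,"rz":-7,"hand":0.06},{"dx":0,"dy":0,"dz":0,"rx":0,"ry":0,"rz":-7,"hand":0.06},{"dx":0,"dy":0,"dz":0,"rx":0,"ry":0,"rz":-7,"hand":0.06},{"dx":0,"dy":0,"dz":0,"rx":0,"ry":0,"rz":-7,"hand":0.06},{"dx":0,"dy":0,"dz":0,"rx":0,"ry":0,"rz":-7,"hand":0.06},{"dx":0,"dy":0,"dz":0,"rx":0,"ry":0,"rz":-7,"hand":0.06}]';python3 -m pendant '[{"dx":0,"dy":0,"dz":0,"rx":0,"ry":0,"rz":-7,"hand":0.06},{"dx":0,"dy":0,"dz":0,"rx":0,"ry":0,"rz":-7,"hand":0.06},{"dx":0,"dy":0,"dz":0,"rx":0,"ry":0,"rz":-7,"hand":0.06},{"dx":0,"dy":0,"dz":0,"rx":0,"ry":0,"rz":-7,"hand":0.06},{"dx":0,"dy":0,"dz":0,"rx":0,"ry":0,"rz":-6,"hand":0.06},{"dx":-0.02,"dy":0,"dz":0,"rx":0,"ry":0,"rz":0,"hand":0.06},{"dx":-0.02,"dy":0,"dz":0,"rx":0,"ry":0,"rz":0,"hand":0.06},{"dx":0,"dy":0,"dz":0,"rx":0,"ry":0,"rz":0,"hand":0.06},{"dx":0,"dy":0,"dz":0,"rx":0,"ry":0,"rz":0,"hand":0.06},{"dx":0,"dy":0,"dz":0,"rx":0,"ry":0,"rz":0,"hand":0.06}]'
python3 - <<'E'
from h import *
i=cam("wrist");s=manip.get_state()
save(i,"w5",None,1.25)
import pickle;pickle.dump(i,open("w5.pkl","wb"));print(s["position"],s["width"],s["ee_rot"],pr(i,(.443,.274,.102))*1.25)
E
```

```text
clock: 18.47
position: [0.3578, 0.2691, 0.2152]
ee_rot: [-0.001, 0.29, 0.957, -0.001]
contact_force: [0.4, 0.5, 0.7]
width: 0.0599
gripper_force: 0.0
clock: 19.3
position: [0.3974, 0.2689, 0.2151]
ee_rot: [-0.001, 0.001, 1.0, -0.0]
contact_force: [0.2, -0.0, 0.3]
width: 0.0595
gripper_force: 0.0
[0.39724981 0.26899472 0.21523315] 0.059616646041165046 [-1.05752214e-03  3.01536833e-04  9.99999346e-01 -3.12739920e-04] [404.38949847 304.47561215]
```

View pics/w5.png

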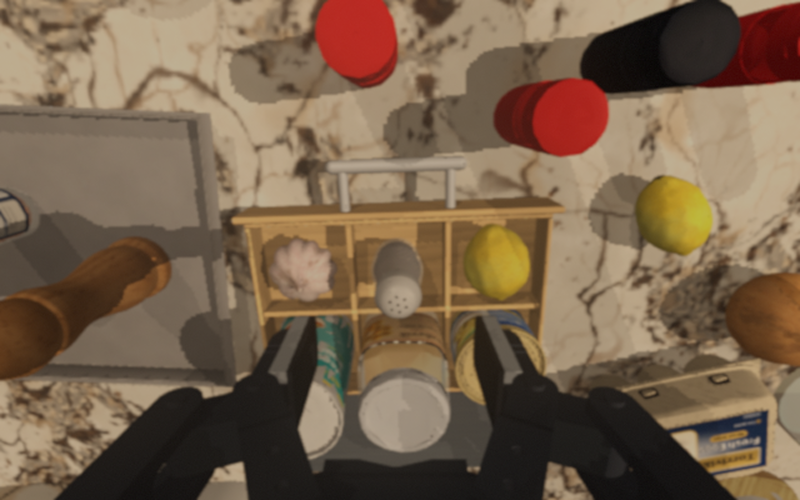

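Salt top at (399,297), in the middle compartment between walls at columns 351 and 446; the garlic is left and the lemon right.

Run:
```python
from h import *
import pickle;i=pickle.load(open("w5.pkl","rb"))
for n,u,v,z in[("salt",399,297,.102),("salt base",398,248,.03),("walls",351,260,.046),("w",446,260,.046),("back",400,308,.046),("front",400,214,.046),("handle",397,165,.037),("jar lid",404,392,.13),("jar base",401,330,.05)]: print(n,un(i,u/1.25,v/1.25,z).round(4))
```

```text
salt [0.4373 0.2702 0.102 ]
salt base [0.4259 0.27   0.03  ]
walls [0.4308 0.2315 0.046 ]
w [0.4308 0.3091 0.046 ]
back [0.4743 0.2716 0.046 ]
front [0.3922 0.2714 0.046 ]
handle [0.3553 0.2691 0.037 ]
jar lid [0.494  0.2735 0.13  ]
jar base [0.4932 0.2725 0.05  ]
```

```bash
python3 -m pendant '[{"dx":-0.022,"dy":0.001,"dz":0,"rx":0,"ry":0,"rz":0,"hand":0.06},{"dx":-0.021,"dy":0,"dz":0.02,"rx":0,"ry":0,"rz":0,"hand":0.06},{"dx":0,"dy":0,"dz":0.03,"rx":0,"ry":0,"rz":0,"hand":0.06},{"dx":0,"dy":0,"dz":0.03,"rx":0,"ry":0,"rz":0,"hand":0.06},{"dx":0,"dy":0,"dz":0.03,"rx":0,"ry":0,"rz":0,"hand":0.06},{"dx":0,"dy":0,"dz":0.03,"rx":0,"ry":0,"rz":0,"hand":0.06},{"dx":0,"dy":0,"dz":0.02,"rx":0,"ry":0,"rz":0,"hand":0.06},{"dx":0,"dy":0,"dz":0.009,"rx":0,"ry":0,"rz":0,"hand":0.06},{"dx":0,"dy":0,"dz":0,"rx":0,"ry":0,"rz":0,"hand":0.06},{"dx":0,"dy":0,"dz":0,"rx":0,"ry":0,"rz":0,"hand":0.06}]' && python3 -m pendant '[{"dx":0,"dy":0,"dz":0,"rx":0,"ry":0,"rz":0,"hand":0.03},{"dx":0,"dy":0,"dz":0,"rx":0,"ry":0,"rz":0,"hand":0.03},{"dx":0,"dy":0,"dz":0,"rx":0,"ry":0,"rz":0,"hand":0.03},{"dx":0,"dy":0,"dz":0,"rx":0,"ry":0,"rz":0,"hand":0.03},{"dx":0,"dy":0,"dz":0,"rx":0,"ry":0,"rz":0,"hand":0.03},{"dx":0,"dy":0,"dz":0,"rx":0,"ry":0,"rz":0,"hand":0.03},{"dx":0,"dy":0,"dz":0,"rx":0,"ry":0,"rz":0,"hand":0.03},{"dx":0,"dy":0,"dz":0,"rx":0,"ry":0,"rz":0,"hand":0.03}]' 30
```

```text
clock: 20.18
position: [0.4414, 0.2705, 0.0472]
ee_rot: [0.0, 0.0, 1.0, 0.0]
contact_force: [-0.7, -0.4, 0.4]
width: 0.0598
gripper_force: 0.0
clock: 20.85
position: [0.4427, 0.2707, 0.0486]
ee_rot: [0.002, 0.0, 1.0, 0.001]
contact_force: [-1.4, -1.3, 5.9]
width: 0.0376
gripper_force: 30.1
```

```bash
python3 -m pendant '[{"dx":0,"dy":0,"dz":-0.005,"rx":0,"ry":0,"rz":0,"hand":0.03},{"dx":0,"dy":0,"dz":-0.015,"rx":0,"ry":0,"rz":0,"hand":0.03},{"dx":0,"dy":0,"dz":-0.02,"rx":0,"ry":0,"rz":0,"hand":0.03},{"dx":0,"dy":0,"dz":-0.03,"rx":0,"ry":0,"rz":0,"hand":0.03},{"dx":0.01,"dy":0,"dz":-0.03,"rx":0,"ry":0,"rz":0,"hand":0.03},{"dx":0.01,"dy":0,"dz":-0.02,"rx":0,"ry":0,"rz":0,"hand":0.03},{"dx":0,"dy":0,"dz":0,"rx":0,"ry":0,"rz":0,"hand":0.03},{"dx":0,"dy":0,"dz":0,"rx":0,"ry":0,"rz":0,"hand":0.03}]'
python3 - <<'E'
from h import *
b=cam("side");a=cam("scene")
f=np.hstack([cv2.resize(b["frame"][140:270,220:350],(400,400),interpolation=cv2.INTER_CUBIC),cv2.resize(a["frame"][120:250,200:330],(400,400),interpolation=cv2.INTER_CUBIC)])
cv2.imwrite("pics/s6.png",f[:,:,::-1])
E
```

```text
clock: 21.52
position: [0.4219, 0.2706, 0.1683]
ee_rot: [0.002, 0.0, 1.0, 0.001]
contact_force: [-0.2, -0.2, -2.5]
width: 0.0376
gripper_force: 29.9
```

View pics/s6.png

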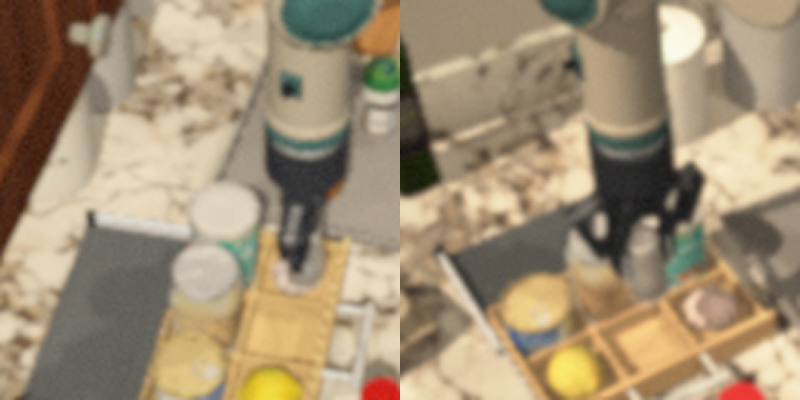

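Salt held upright, the middle compartment empty, garlic and lemon in place. Carry it over to the board, high above the mill.

```bash
python3 -m pendant '[{"dx":0,"dy":0,"dz":-0.02,"rx":0,"ry":0,"rz":0,"hand":0.03},{"dx":0,"dy":0,"dz":-0.03,"rx":0,"ry":0,"rz":0,"hand":0.03},{"dx":0,"dy":-0.01,"dz":-0.03,"rx":0,"ry":0,"rz":0,"hand":0.03},{"dx":0,"dy":-0.02,"dz":-0.005,"rx":0,"ry":0,"rz":0,"hand":0.03},{"dx":0,"dy":-0.032,"dz":0,"rx":0,"ry":0,"rz":0,"hand":0.03},{"dx":0,"dy":-0.032,"dz":0,"rx":0,"ry":0,"rz":0,"hand":0.03},{"dx":0,"dy":-0.032,"dz":0,"rx":0,"ry":0,"rz":0,"hand":0.03},{"dx":0,"dy":-0.032,"dz":0,"rx":0,"ry":0,"rz":0,"hand":0.03},{"dx":0,"dy":-0.032,"dz":0,"rx":0,"ry":0,"rz":0,"hand":0.03},{"dx":0,"dy":-0.032,"dz":0,"rx":0,"ry":0,"rz":0,"hand":0.03},{"dx":0,"dy":-0.032,"dz":0,"rx":0,"ry":0,"rz":0,"hand":0.03},{"dx":0,"dy":-0.032,"dz":0,"rx":0,"ry":0,"rz":0,"hand":0.03}]';python3 -m pendant '[{"dx":-0.004,"dy":-0.032,"dz":0,"rx":0,"ry":0,"rz":0,"hand":0.03},{"dx":-0.005,"dy":-0.032,"dz":0,"rx":0,"ry":0,"rz":0,"hand":0.03},{"dx":-0.005,"dy":-0.032,"dz":0,"rx":0,"ry":0,"rz":0,"hand":0.03},{"dx":-0.005,"dy":-0.032,"dz":0,"rx":0,"ry":0,"rz":0,"hand":0.03},{"dx":-0.005,"dy":-0.032,"dz":0,"rx":0,"ry":0,"rz":0,"hand":0.03},{"dx":-0.005,"dy":-0.032,"dz":0,"rx":0,"ry":0,"rz":0,"hand":0.03},{"dx":-0.005,"dy":-0.032,"dz":0,"rx":0,"ry":0,"rz":0,"hand":0.03},{"dx":-0.005,"dy":-0.032,"dz":0,"rx":0,"ry":0,"rz":0,"hand":0.03},{"dx":-0.004,"dy":-0.032,"dz":0,"rx":0,"ry":0,"rz":0,"hand":0.03},{"dx":0,"dy":-0.032,"dz":0,"rx":0,"ry":0,"rz":0,"hand":0.03},{"dx":0,"dy":-0.02,"dz":0,"rx":0,"ry":0,"rz":0,"hand":0.03},{"dx":0,"dy":-0.01,"dz":0,"rx":0,"ry":0,"rz":0,"hand":0.03}]'; python3 -m pendant '[{"dx":0,"dy":0,"dz":0.02,"rx":0,"ry":0,"rz":0,"hand":0.03},{"dx":0,"dy":0,"dz":0.03,"rx":0,"ry":0,"rz":0,"hand":0.03},{"dx":0,"dy":0,"dz":0.03,"rx":0,"ry":0,"rz":0,"hand":0.03},{"dx":0,"dy":0,"dz":0.03,"rx":0,"ry":0,"rz":0,"hand":0.03},{"dx":0,"dy":0,"dz":0.03,"rx":0,"ry":0,"rz":0,"hand":0.03},{"dx":0,"dy":0,"dz":0.02,"rx":0,"ry":0,"rz":0,"hand":0.03},{"dx":0,"dy":0,"dz":0,"rx":0,"ry":0,"rz":0,"hand":0.03},{"dx":0,"dy":0,"dz":0,"rx":0,"ry":0,"rz":0,"hand":0.03},{"dx":0,"dy":0,"dz":0,"rx":0,"ry":0,"rz":0,"hand":0.03}]'
```

```text
clock: 22.62
position: [0.4207, -0.0174, 0.2501]
ee_rot: [-0.001, 0.0, 1.0, 0.0]
contact_force: [1.2, 1.2, -1.9]
width: 0.0373
gripper_force: 30.1
clock: 23.62
position: [0.4636, -0.3689, 0.249]
ee_rot: [-0.001, 0.002, 1.0, 0.001]
contact_force: [0.3, 0.4, -0.9]
width: 0.0374
gripper_force: 30.1
clock: 24.37
position: [0.4649, -0.3661, 0.0926]
ee_rot: [0.0, 0.0, 1.0, -0.0]
contact_force: [0.1, -1.1, -0.1]
width: 0.0374
gripper_force: 30.1
```

```bash
python3 -m pendant '[{"dx":0,"dy":-0.002,"dz":0.02,"rx":0,"ry":0,"rz":0,"hand":0.03},{"dx":0,"dy":-0.002,"dz":0.012,"rx":0,"ry":0,"rz":0,"hand":0.03},{"dx":0,"dy":0,"dz":0.005,"rx":0,"ry":0,"rz":0,"hand":0.03},{"dx":0,"dy":0,"dz":0,"rx":0,"ry":0,"rz":0,"hand":0.03},{"dx":0,"dy":0,"dz":0,"rx":0,"ry":0,"rz":0,"hand":0.03},{"dx":0,"dy":0,"dz":0,"rx":0,"ry":0,"rz":0,"hand":0.03}]'
python3 - <<'E'
from h import *
b=cam("side");a=cam("scene")
P=(.465,-.37,.06)
fs=[]
for i in(a,b):
    u,v=pr(i,P).astype(int);print(u,v);fs.append(cv2.resize(i["frame"][max(v-45,0):v+45,u-45:u+45],(400,400),interpolation=cv2.INTER_CUBIC))
cv2.imwrite("pics/s7.png",np.hstack(fs)[:,:,::-1])
E
```

```text
clock: 24.87
position: [0.465, -0.3705, 0.0562]
ee_rot: [0.001, 0.0, 1.0, -0.001]
contact_force: [0.1, 0.1, -0.7]
width: 0.0373
gripper_force: 30.1
429 152
340 119
```

View pics/s7.png

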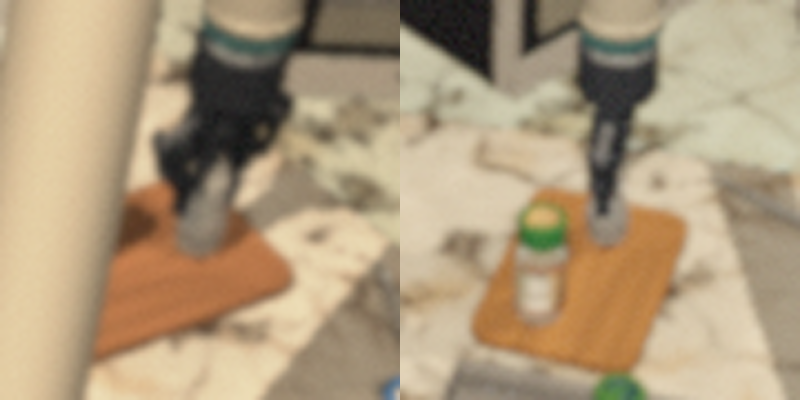

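Salt is just above the board's free half and upright, clear of the orange jar. Set down and release.

```bash
python3 -m pendant '[{"dx":0,"dy":0,"dz":0.002,"rx":0,"ry":0,"rz":0,"hand":0.03},{"dx":0,"dy":0,"dz":0.0015,"rx":0,"ry":0,"rz":0,"hand":0.03},{"dx":0,"dy":0,"dz":0,"rx":0,"ry":0,"rz":0,"hand":0.03},{"dx":0,"dy":0,"dz":0,"rx":0,"ry":0,"rz":0,"hand":0.03}]'; python3 -m pendant '[{"dx":0,"dy":0,"dz":0,"rx":0,"ry":0,"rz":0,"hand":0.05},{"dx":0,"dy":0,"dz":0,"rx":0,"ry":0,"rz":0,"hand":0.06},{"dx":0,"dy":0,"dz":0,"rx":0,"ry":0,"rz":0,"hand":0.07},{"dx":0,"dy":0,"dz":0,"rx":0,"ry":0,"rz":0,"hand":0.07},{"dx":0,"dy":0,"dz":0,"rx":0,"ry":0,"rz":0,"hand":0.07},{"dx":0,"dy":0,"dz":-0.03,"rx":0,"ry":0,"rz":0,"hand":0.07},{"dx":0,"dy":0,"dz":-0.04,"rx":0,"ry":0,"rz":0,"hand":0.07},{"dx":0,"dy":0,"dz":-0.04,"rx":0,"ry":0,"rz":0,"hand":0.07},{"dx":0,"dy":0.02,"dz":-0.03,"rx":0,"ry":0,"rz":0,"hand":0.07},{"dx":0,"dy":0.03,"dz":0,"rx":0,"ry":0,"rz":0,"hand":0.07},{"dx":0,"dy":0,"dz":0,"rx":0,"ry":0,"rz":0,"hand":0.07},{"dx":0,"dy":0,"dz":0,"rx":0,"ry":0,"rz":0,"hand":0.07}]'
python3 - <<'E'
from h import *
manip.get_image("side")
i=cam("wrist");s=manip.get_state()
save(i,"w8",None,1.25)
import pickle;pickle.dump(i,open("w8.pkl","wb"));print(s["position"],pr(i,(.501,-.255,.122))*1.25,pr(i,(.465,-.37,.106))*1.25)
E
```

```text
clock: 25.3
position: [0.4646, -0.3702, 0.0527]
ee_rot: [0.001, 0.0, 1.0, -0.001]
contact_force: [-0.4, 1.0, 6.4]
width: 0.0378
gripper_force: 31.2
clock: 26.3
position: [0.4641, -0.3187, 0.1918]
ee_rot: [0.0, -0.001, 1.0, -0.0]
contact_force: [0.2, 0.5, -0.1]
width: 0.0696
gripper_force: 0.0
[ 0.46399442 -0.3200187   0.19071455] [507.2012422 324.7005553] [312.68912609 257.59698244]
```

View pics/w8.png

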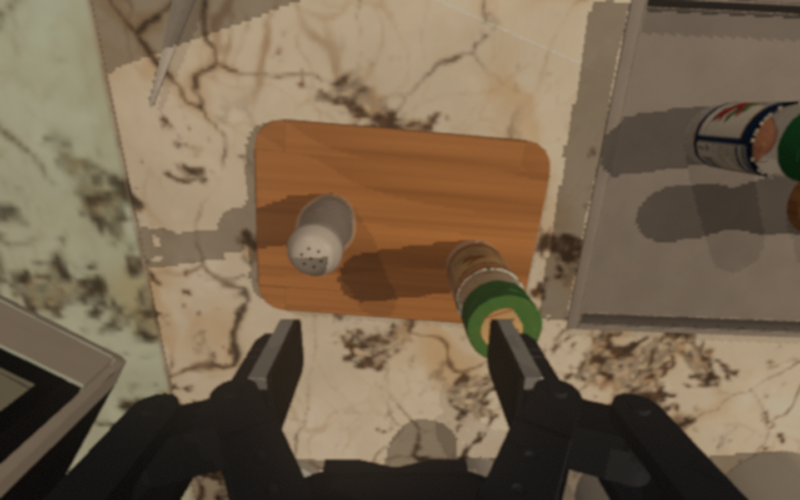

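```bash
python3 - <<'E'
from h import *
import pickle;i=pickle.load(open("w8.pkl","rb"))
for n,u,v,z in[("or",502,317,.122),("salt",317,251,.106)]: print(n,un(i,u/1.25,v/1.25,z).round(4))
E
python3 -m pendant '[{"dx":-0.01,"dy":0.02,"dz":0,"rx":0,"ry":0,"rz":0,"hand":0.08},{"dx":-0.012,"dy":0.023,"dz":0,"rx":0,"ry":0,"rz":0,"hand":0.08},{"dx":-0.012,"dy":0.022,"dz":0,"rx":0,"ry":0,"rz":0,"hand":0.08},{"dx":0,"dy":0,"dz":0,"rx":0,"ry":0,"rz":0,"hand":0.08},{"dx":0,"dy":0,"dz":0,"rx":0,"ry":0,"rz":0,"hand":0.08},{"dx":0,"dy":0,"dz":0,"rx":0,"ry":0,"rz":0,"hand":0.08}]'
```

```text
or [ 0.4959 -0.2585  0.122 ]
salt [ 0.4608 -0.3672  0.106 ]
clock: 26.9
position: [0.498, -0.2558, 0.1904]
ee_rot: [-0.001, 0.0, 1.0, -0.0]
contact_force: [-0.2, -0.1, 0.2]
width: 0.0805
gripper_force: 0.0
```

```bash
python3 -m pendant '[{"dx":-0.001,"dy":-0.001,"dz":0.03,"rx":0,"ry":0,"rz":0,"hand":0.08},{"dx":0,"dy":0,"dz":0.03,"rx":0,"ry":0,"rz":0,"hand":0.08},{"dx":0,"dy":0,"dz":0.03,"rx":0,"ry":0,"rz":0,"hand":0.08},{"dx":0,"dy":0,"dz":0.02,"rx":0,"ry":0,"rz":0,"hand":0.08},{"dx":0,"dy":0,"dz":0.008,"rx":0,"ry":0,"rz":0,"hand":0.08},{"dx":0,"dy":0,"dz":0,"rx":0,"ry":0,"rz":0,"hand":0.08},{"dx":0,"dy":0,"dz":0,"rx":0,"ry":0,"rz":0,"hand":0.08}]' && python3 -m pendant '[{"dx":0,"dy":0,"dz":0,"rx":0,"ry":0,"rz":0,"hand":0.03},{"dx":0,"dy":0,"dz":0,"rx":0,"ry":0,"rz":0,"hand":0.03},{"dx":0,"dy":0,"dz":0,"rx":0,"ry":0,"rz":0,"hand":0.03},{"dx":0,"dy":0,"dz":0,"rx":0,"ry":0,"rz":0,"hand":0.03},{"dx":0,"dy":0,"dz":0,"rx":0,"ry":0,"rz":0,"hand":0.03},{"dx":0,"dy":0,"dz":0,"rx":0,"ry":0,"rz":0,"hand":0.03},{"dx":0,"dy":0,"dz":0,"rx":0,"ry":0,"rz":0,"hand":0.03},{"dx":0,"dy":0,"dz":0,"rx":0,"ry":0,"rz":0,"hand":0.03},{"dx":0,"dy":0,"dz":0,"rx":0,"ry":0,"rz":0,"hand":0.03}]' 30
```

```text
clock: 27.48
position: [0.4994, -0.2569, 0.0735]
ee_rot: [0.0, 0.001, 1.0, -0.0]
contact_force: [0.3, -0.1, 0.5]
width: 0.0803
gripper_force: 0.0
clock: 28.23
position: [0.5002, -0.2562, 0.0749]
ee_rot: [0.001, 0.0, 1.0, -0.001]
contact_force: [0.1, 1.8, 6.0]
width: 0.0451
gripper_force: 30.2
```

```bash
python3 -m pendant '[{"dx":0,"dy":0,"dz":-0.01,"rx":0,"ry":0,"rz":0,"hand":0.03},{"dx":0,"dy":0,"dz":-0.03,"rx":0,"ry":0,"rz":0,"hand":0.03},{"dx":0.01,"dy":0,"dz":-0.03,"rx":0,"ry":0,"rz":0,"hand":0.03},{"dx":0.02,"dy":0,"dz":-0.03,"rx":0,"ry":0,"rz":0,"hand":0.03},{"dx":0.02,"dy":0,"dz":-0.03,"rx":0,"ry":0,"rz":0,"hand":0.03},{"dx":0.019,"dy":0,"dz":-0.03,"rx":0,"ry":0,"rz":0,"hand":0.03},{"dx":0.01,"dy":0.01,"dz":-0.03,"rx":0,"ry":0,"rz":0,"hand":0.03},{"dx":0,"dy":0.02,"dz":0,"rx":0,"ry":0,"rz":0,"hand":0.03},{"dx":0,"dy":0.03,"dz":0,"rx":0,"ry":0,"rz":0,"hand":0.03},{"dx":0,"dy":0.032,"dz":0,"rx":0,"ry":0,"rz":0,"hand":0.03},{"dx":0,"dy":0.032,"dz":0,"rx":0,"ry":0,"rz":0,"hand":0.03},{"dx":0,"dy":0.032,"dz":0,"rx":0,"ry":0,"rz":0,"hand":0.03}]';python3 -m pendant '[{"dx":0,"dy":0.032,"dz":0,"rx":0,"ry":0,"rz":0,"hand":0.03},{"dx":0,"dy":0.032,"dz":0,"rx":0,"ry":0,"rz":0,"hand":0.03},{"dx":0,"dy":0.032,"dz":0,"rx":0,"ry":0,"rz":0,"hand":0.03},{"dx":0,"dy":0.032,"dz":0,"rx":0,"ry":0,"rz":0,"hand":0.03},{"dx":0,"dy":0.032,"dz":0,"rx":0,"ry":0,"rz":0,"hand":0.03},{"dx":0,"dy":0.032,"dz":0,"rx":0,"ry":0,"rz":0,"hand":0.03},{"dx":0,"dy":0.032,"dz":0,"rx":0,"ry":0,"rz":0,"hand":0.03},{"dx":0,"dy":0.032,"dz":0,"rx":0,"ry":0,"rz":0,"hand":0.03},{"dx":0,"dy":0.032,"dz":0,"rx":0,"ry":0,"rz":0,"hand":0.03},{"dx":0,"dy":0.032,"dz":0,"rx":0,"ry":0,"rz":0,"hand":0.03},{"dx":0,"dy":0.032,"dz":0,"rx":0,"ry":0,"rz":0,"hand":0.03},{"dx":0,"dy":0.02,"dz":0,"rx":0,"ry":0,"rz":0,"hand":0.03}]'; python3 -m pendant '[{"dx":0,"dy":0,"dz":0.01,"rx":0,"ry":0,"rz":0,"hand":0.03},{"dx":0,"dy":0,"dz":0.03,"rx":0,"ry":0,"rz":0,"hand":0.03},{"dx":0,"dy":0,"dz":0.03,"rx":0,"ry":0,"rz":0,"hand":0.03},{"dx":0,"dy":0,"dz":0.02,"rx":0,"ry":0,"rz":0,"hand":0.03},{"dx":0,"dy":0,"dz":0,"rx":0,"ry":0,"rz":0,"hand":0.03},{"dx":0,"dy":0,"dz":0,"rx":0,"ry":0,"rz":0,"hand":0.03},{"dx":0,"dy":0,"dz":0,"rx":0,"ry":0,"rz":0,"hand":0.03}]'
```

```text
clock: 29.23
position: [0.4196, -0.0984, 0.2638]
ee_rot: [0.0, 0.001, 1.0, -0.0]
contact_force: [1.0, -0.3, -1.5]
width: 0.045
gripper_force: 31.1
clock: 30.23
position: [0.4199, 0.2751, 0.2636]
ee_rot: [0.0, -0.001, 1.0, 0.001]
contact_force: [0.6, -0.3, -1.0]
width: 0.0448
gripper_force: 31.2
clock: 30.82
position: [0.4214, 0.2722, 0.1746]
ee_rot: [0.001, 0.0, 1.0, 0.0]
contact_force: [0.8, 0.8, -1.1]
width: 0.0447
gripper_force: 31.2
```

```bash
python3 -m pendant '[{"dx":-0.0195,"dy":0,"dz":0,"rx":0,"ry":0,"rz":0,"hand":0.03},{"dx":0,"dy":0,"dz":0.01,"rx":0,"ry":0,"rz":0,"hand":0.03},{"dx":0,"dy":0,"dz":0.025,"rx":0,"ry":0,"rz":0,"hand":0.03},{"dx":0,"dy":0,"dz":0.025,"rx":0,"ry":0,"rz":0,"hand":0.03},{"dx":0,"dy":0,"dz":0.025,"rx":0,"ry":0,"rz":0,"hand":0.03},{"dx":0,"dy":0,"dz":0.01,"rx":0,"ry":0,"rz":0,"hand":0.03},{"dx":0,"dy":0,"dz":0.006,"rx":0,"ry":0,"rz":0,"hand":0.03},{"dx":0,"dy":0,"dz":0,"rx":0,"ry":0,"rz":0,"hand":0.03},{"dx":0,"dy":0,"dz":0,"rx":0,"ry":0,"rz":0,"hand":0.03},{"dx":0,"dy":0,"dz":0,"rx":0,"ry":0,"rz":0,"hand":0.03}]'
```

```text
clock: 31.65
position: [0.4411, 0.2727, 0.0736]
ee_rot: [0.001, 0.0, 1.0, 0.001]
contact_force: [-0.3, 0.7, -0.6]
width: 0.0455
gripper_force: 31.2
```

```bash
python3 -m pendant '[{"dx":0,"dy":0,"dz":0.002,"rx":0,"ry":0,"rz":0,"hand":0.03},{"dx":0,"dy":0,"dz":0.001,"rx":0,"ry":0,"rz":0,"hand":0.03},{"dx":0,"dy":0,"dz":0,"rx":0,"ry":0,"rz":0,"hand":0.03},{"dx":0,"dy":0,"dz":0,"rx":0,"ry":0,"rz":0,"hand":0.03}]'; python3 -m pendant '[{"dx":0,"dy":0,"dz":0,"rx":0,"ry":0,"rz":0,"hand":0.05},{"dx":0,"dy":0,"dz":0,"rx":0,"ry":0,"rz":0,"hand":0.06},{"dx":0,"dy":0,"dz":0,"rx":0,"ry":0,"rz":0,"hand":0.065},{"dx":0,"dy":0,"dz":0,"rx":0,"ry":0,"rz":0,"hand":0.065},{"dx":0,"dy":0,"dz":0,"rx":0,"ry":0,"rz":0,"hand":0.065},{"dx":0,"dy":0,"dz":-0.03,"rx":0,"ry":0,"rz":0,"hand":0.065},{"dx":0,"dy":0,"dz":-0.04,"rx":0,"ry":0,"rz":0,"hand":0.065},{"dx":0,"dy":0,"dz":-0.04,"rx":0,"ry":0,"rz":0,"hand":0.065},{"dx":0.03,"dy":0,"dz":0,"rx":0,"ry":0,"rz":0,"hand":0},{"dx":0.03,"dy":0,"dz":0,"rx":0,"ry":0,"rz":0,"hand":0},{"dx":0.03,"dy":0,"dz":0,"rx":0,"ry":0,"rz":0,"hand":0},{"dx":0.02,"dy":0,"dz":0,"rx":0,"ry":0,"rz":0,"hand":0}]'
python3 - <<'E'
from h import *
manip.get_image("side")
i=cam("wrist");s=manip.get_state();print(s["position"],s["width"])
save(i,"w9",None,1.25);import pickle;pickle.dump(i,open("w9.pkl","wb"))
E
```

```text
clock: 31.98
position: [0.4411, 0.2727, 0.0709]
ee_rot: [0.002, 0.0, 1.0, 0.001]
contact_force: [-1.3, -0.1, 5.7]
width: 0.0449
gripper_force: 31.3
clock: 32.98
position: [0.327, 0.2716, 0.1791]
ee_rot: [-0.001, 0.0, 1.0, -0.0]
contact_force: [-0.8, 0.8, -0.4]
width: 0.0165
gripper_force: 0.0
[0.32624137 0.27149359 0.17904285] 0.0013549477672168794
```

View pics/w9.png

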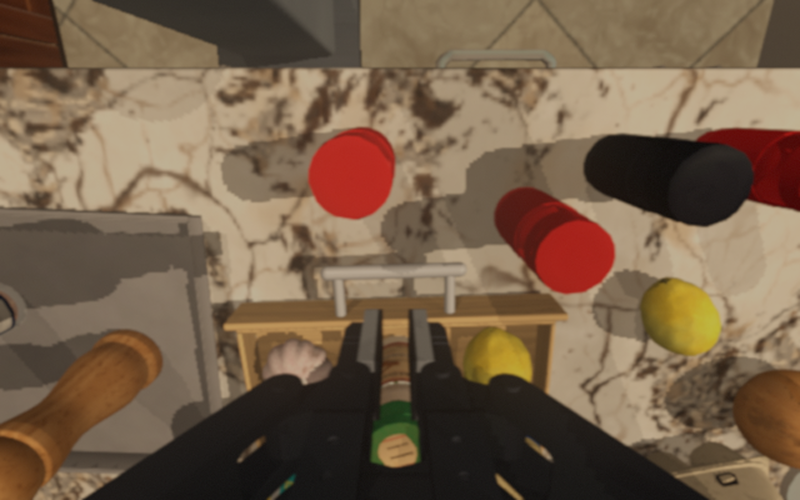

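The orange jar stands upright in the middle compartment (395,430), garlic and lemon beside it. Regrip the handle crosswise, as for the pull, to keep the body off the red jars.

```bash
python3 -m pendant '[{"dx":0,"dy":0,"dz":-0.02,"rx":0,"ry":0,"rz":7,"hand":0.026},{"dx":0,"dy":0,"dz":0,"rx":0,"ry":0,"rz":7,"hand":0.026},{"dx":0,"dy":0,"dz":0,"rx":0,"ry":0,"rz":7,"hand":0.026},{"dx":0,"dy":0,"dz":0,"rx":0,"ry":0,"rz":7,"hand":0.026},{"dx":0,"dy":0,"dz":0,"rx":0,"ry":0,"rz":7,"hand":0.026},{"dx":0,"dy":0,"dz":0,"rx":0,"ry":0,"rz":7,"hand":0.026},{"dx":0,"dy":0,"dz":0,"rx":0,"ry":0,"rz":7,"hand":0.026},{"dx":0,"dy":0,"dz":0,"rx":0,"ry":0,"rz":7,"hand":0.026},{"dx":0,"dy":0,"dz":0,"rx":0,"ry":0,"rz":7,"hand":0.026},{"dx":0,"dy":0,"dz":0,"rx":0,"ry":0,"rz":7,"hand":0.026},{"dx":0,"dy":0,"dz":0,"rx":0,"ry":0,"rz":7,"hand":0.026},{"dx":0,"dy":0,"dz":0,"rx":0,"ry":0,"rz":7,"hand":0.026}]';python3 -m pendant '[{"dx":0,"dy":0,"dz":0,"rx":0,"ry":0,"rz":6,"hand":0.026},{"dx":-0.002,"dy":0.015,"dz":0,"rx":0,"ry":0,"rz":0,"hand":0.026},{"dx":0,"dy":0.016,"dz":0,"rx":0,"ry":0,"rz":0,"hand":0.026},{"dx":0,"dy":0,"dz":0.03,"rx":0,"ry":0,"rz":0,"hand":0.026},{"dx":0,"dy":0,"dz":0.03,"rx":0,"ry":0,"rz":0,"hand":0.026},{"dx":0,"dy":0,"dz":0.03,"rx":0,"ry":0,"rz":0,"hand":0.026},{"dx":0,"dy":0,"dz":0.03,"rx":0,"ry":0,"rz":0,"hand":0.026},{"dx":0,"dy":0,"dz":0,"rx":0,"ry":0,"rz":0,"hand":0.026},{"dx":0,"dy":0,"dz":0,"rx":0,"ry":0,"rz":0,"hand":0.026},{"dx":0,"dy":0,"dz":0,"rx":0,"ry":0,"rz":0,"hand":0.026}]'
```

```text
clock: 34.08
position: [0.3312, 0.2724, 0.1992]
ee_rot: [0.0, 0.672, 0.741, 0.0]
contact_force: [-0.3, -0.0, -0.8]
width: 0.0261
gripper_force: 0.0
clock: 34.92
position: [0.3633, 0.2708, 0.0802]
ee_rot: [0.0, 0.707, 0.707, 0.001]
contact_force: [-0.2, 0.3, 0.8]
width: 0.026
gripper_force: 0.0
```

```bash
python3 -m pendant '[{"dx":-0.001,"dy":-0.0055,"dz":0,"rx":0,"ry":0,"rz":0,"hand":0.026},{"dx":0,"dy":0,"dz":0,"rx":0,"ry":0,"rz":0,"hand":0.026},{"dx":0,"dy":0,"dz":0.03,"rx":0,"ry":0,"rz":0,"hand":0.026},{"dx":0,"dy":0,"dz":0.025,"rx":0,"ry":0,"rz":0,"hand":0.026},{"dx":0,"dy":0,"dz":0.013,"rx":0,"ry":0,"rz":0,"hand":0.026},{"dx":0,"dy":0,"dz":0,"rx":0,"ry":0,"rz":0,"hand":0.026},{"dx":0,"dy":0,"dz":0,"rx":0,"ry":0,"rz":0,"hand":0},{"dx":0,"dy":0,"dz":0,"rx":0,"ry":0,"rz":0,"hand":0},{"dx":0,"dy":0,"dz":0,"rx":0,"ry":0,"rz":0,"hand":0},{"dx":0,"dy":0,"dz":0,"rx":0,"ry":0,"rz":0,"hand":0},{"dx":0,"dy":0,"dz":0,"rx":0,"ry":0,"rz":0,"hand":0}]' 40; python3 -m pendant '[{"dx":0,"dy":0.003,"dz":0,"rx":0,"ry":0,"rz":0,"hand":0},{"dx":0,"dy":0.006,"dz":0,"rx":0,"ry":0,"rz":0,"hand":0},{"dx":0.0005,"dy":0.01,"dz":0,"rx":0,"ry":0,"rz":0,"hand":0},{"dx":0.0005,"dy":0.012,"dz":0,"rx":0,"ry":0,"rz":0,"hand":0},{"dx":0.0005,"dy":0.013,"dz":0,"rx":0,"ry":0,"rz":0,"hand":0},{"dx":0.0005,"dy":0.013,"dz":0,"rx":0,"ry":0,"rz":0,"hand":0},{"dx":0.0005,"dy":0.013,"dz":0,"rx":0,"ry":0,"rz":0,"hand":0},{"dx":0.0005,"dy":0.013,"dz":0,"rx":0,"ry":0,"rz":0,"hand":0},{"dx":0.0005,"dy":0.013,"dz":0,"rx":0,"ry":0,"rz":0,"hand":0},{"dx":0.0005,"dy":0.013,"dz":0,"rx":0,"ry":0,"rz":0,"hand":0},{"dx":0,"dy":0.009,"dz":0,"rx":0,"ry":0,"rz":0,"hand":0},{"dx":0,"dy":0.005,"dz":0,"rx":0,"ry":0,"rz":0,"hand":0}]';  python3 -m pendant '[{"dx":0,"dy":0.002,"dz":0,"rx":0,"ry":0,"rz":0,"hand":0},{"dx":0,"dy":0.002,"dz":0,"rx":0,"ry":0,"rz":0,"hand":0},{"dx":0,"dy":0.002,"dz":0,"rx":0,"ry":0,"rz":0,"hand":0},{"dx":0,"dy":0,"dz":0,"rx":0,"ry":0,"rz":0,"hand":0},{"dx":0,"dy":0,"dz":0,"rx":0,"ry":0,"rz":0,"hand":0}]'
```

```text
clock: 35.83
position: [0.3562, 0.2697, 0.0122]
ee_rot: [0.0, 0.707, 0.707, 0.001]
contact_force: [-1.3, 0.9, 2.9]
width: 0.0095
gripper_force: 39.5
clock: 36.83
position: [0.4807, 0.274, 0.0122]
ee_rot: [0.0, 0.707, 0.707, 0.002]
contact_force: [-1.9, 3.4, 7.1]
width: 0.0098
gripper_force: 40.1
clock: 37.25
position: [0.4853, 0.2741, 0.0122]
ee_rot: [0.0, 0.707, 0.707, 0.001]
contact_force: [-0.7, 2.6, 6.1]
width: 0.0101
gripper_force: 39.9
```

```bash
python3 -m pendant '[{"dx":0,"dy":0.002,"dz":0,"rx":0,"ry":0,"rz":0,"hand":0},{"dx":0,"dy":0.001,"dz":0,"rx":0,"ry":0,"rz":0,"hand":0},{"dx":0,"dy":0.001,"dz":0,"rx":0,"ry":0,"rz":0,"hand":0},{"dx":0,"dy":0.001,"dz":0,"rx":0,"ry":0,"rz":0,"hand":0},{"dx":0,"dy":0,"dz":0,"rx":0,"ry":0,"rz":0,"hand":0},{"dx":0,"dy":0,"dz":0,"rx":0,"ry":0,"rz":0,"hand":0}]'
```

```text
clock: 37.75
position: [0.4882, 0.2742, 0.0122]
ee_rot: [-0.001, 0.708, 0.707, 0.0]
contact_force: [-3.8, 4.3, 8.4]
width: 0.0095
gripper_force: 40.3
```

```bash
python3 -m pendant '[{"dx":0,"dy":0.002,"dz":0,"rx":0,"ry":0,"rz":0,"hand":0},{"dx":0,"dy":0,"dz":0,"rx":0,"ry":0,"rz":0,"hand":0},{"dx":0,"dy":0,"dz":0,"rx":0,"ry":0,"rz":0,"hand":0}]'; python3 -m pendant '[{"dx":0,"dy":0,"dz":0,"rx":0,"ry":0,"rz":0,"hand":0.026},{"dx":0,"dy":-0.002,"dz":0,"rx":0,"ry":0,"rz":0,"hand":0.026},{"dx":0,"dy":0,"dz":0,"rx":0,"ry":0,"rz":0,"hand":0.026},{"dx":0,"dy":0,"dz":0,"rx":0,"ry":0,"rz":0,"hand":0.026},{"dx":0,"dy":0,"dz":-0.03,"rx":0,"ry":0,"rz":0,"hand":0.026},{"dx":0,"dy":0,"dz":-0.03,"rx":0,"ry":0,"rz":0,"hand":0.026},{"dx":0,"dy":-0.01,"dz":-0.03,"rx":0,"ry":0,"rz":0,"hand":0.026},{"dx":0,"dy":-0.02,"dz":-0.035,"rx":0,"ry":0,"rz":0,"hand":0.026},{"dx":0,"dy":-0.02,"dz":-0.035,"rx":0,"ry":0,"rz":0,"hand":0.026},{"dx":0,"dy":-0.02,"dz":-0.035,"rx":0,"ry":0,"rz":0,"hand":0.08},{"dx":-0.03,"dy":-0.01,"dz":-0.03,"rx":0,"ry":0,"rz":0,"hand":0.085},{"dx":-0.03,"dy":-0.01,"dz":0,"rx":0,"ry":0,"rz":0,"hand":0.085}]'
python3 - <<'E'
from h import *
manip.get_image("side");print(manip.get_state()["position"])
E
```

```text
clock: 38.0
position: [0.4881, 0.2742, 0.0121]
ee_rot: [-0.002, 0.708, 0.707, -0.001]
contact_force: [-8.0, 4.8, 11.6]
width: 0.0095
gripper_force: 40.6
clock: 39.0
position: [0.4027, 0.216, 0.2408]
ee_rot: [0.003, 0.706, 0.708, 0.006]
contact_force: [-0.1, -0.8, -0.4]
width: 0.0613
gripper_force: 0.0
[0.39830946 0.20966527 0.23801425]
```

```bash
python3 -m pendant '[{"dx":-0.03,"dy":0,"dz":0,"rx":0,"ry":0,"rz":0,"hand":0.085},{"dx":-0.035,"dy":0,"dz":0,"rx":0,"ry":0,"rz":0,"hand":0.085},{"dx":-0.035,"dy":0,"dz":0,"rx":0,"ry":0,"rz":0,"hand":0.085},{"dx":-0.035,"dy":0,"dz":0,"rx":0,"ry":0,"rz":0,"hand":0.085},{"dx":-0.035,"dy":0,"dz":0,"rx":0,"ry":0,"rz":0,"hand":0.085},{"dx":-0.035,"dy":0.003,"dz":0,"rx":0,"ry":0,"rz":0,"hand":0.085},{"dx":-0.035,"dy":0,"dz":0,"rx":0,"ry":0,"rz":0,"hand":0.085},{"dx":-0.03,"dy":0,"dz":0,"rx":0,"ry":0,"rz":0,"hand":0.085},{"dx":-0.01,"dy":0,"dz":0,"rx":0,"ry":0,"rz":0,"hand":0.085},{"dx":0,"dy":0,"dz":0,"rx":0,"ry":0,"rz":0,"hand":0.085},{"dx":0,"dy":0,"dz":0,"rx":0,"ry":0,"rz":0,"hand":0.085},{"dx":0,"dy":0,"dz":0,"rx":0,"ry":0,"rz":0,"hand":0.085}]'
python3 - <<'E'
from h import *
a=cam("wrist");s=manip.get_state();print(s["position"])
save(a,"w10",None,1.25);print([pr(a,P)*1.25 for P in((.401,-.071,.108),(.4485,.0325,.172))])
E
```

```text
clock: 40.05
position: [0.4025, -0.0642, 0.2346]
ee_rot: [-0.001, 0.707, 0.707, 0.0]
contact_force: [-0.2, 0.0, -0.8]
width: 0.0851
gripper_force: 0.0
[ 0.40260604 -0.0640914   0.23474787]
[array([393.74207845, 242.33810813]), array([494.81874   ,  73.75570209])]
```

View pics/w10.png

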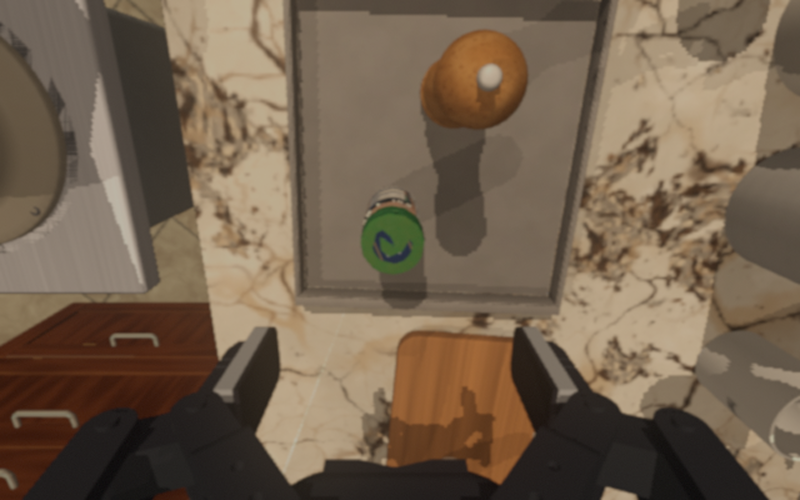

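Blue cap (392,240) and knob (489,75) are where they were set. Fetch the blue jar.

```bash
python3 -m pendant '[{"dx":-0.0063,"dy":-0.0015,"dz":0.02,"rx":0,"ry":0,"rz":0,"hand":0.085},{"dx":0,"dy":0,"dz":0.035,"rx":0,"ry":0,"rz":0,"hand":0.085},{"dx":0,"dy":0,"dz":0.035,"rx":0,"ry":0,"rz":0,"hand":0.085},{"dx":0,"dy":0,"dz":0.035,"rx":0,"ry":0,"rz":0,"hand":0.085},{"dx":0,"dy":0,"dz":0.03,"rx":0,"ry":0,"rz":0,"hand":0.085},{"dx":0,"dy":0,"dz":0.0195,"rx":0,"ry":0,"rz":0,"hand":0.085},{"dx":0,"dy":0,"dz":0,"rx":0,"ry":0,"rz":0,"hand":0.085},{"dx":0,"dy":0,"dz":0,"rx":0,"ry":0,"rz":0,"hand":0.085},{"dx":0,"dy":0,"dz":0,"rx":0,"ry":0,"rz":0,"hand":0.085}]' && python3 -m pendant '[{"dx":0,"dy":0,"dz":0,"rx":0,"ry":0,"rz":0,"hand":0.03},{"dx":0,"dy":0,"dz":0,"rx":0,"ry":0,"rz":0,"hand":0.03},{"dx":0,"dy":0,"dz":0,"rx":0,"ry":0,"rz":0,"hand":0.03},{"dx":0,"dy":0,"dz":0,"rx":0,"ry":0,"rz":0,"hand":0.03},{"dx":0,"dy":0,"dz":0,"rx":0,"ry":0,"rz":0,"hand":0.03},{"dx":0,"dy":0,"dz":0,"rx":0,"ry":0,"rz":0,"hand":0.03},{"dx":0,"dy":0,"dz":0,"rx":0,"ry":0,"rz":0,"hand":0.03},{"dx":0,"dy":0,"dz":0,"rx":0,"ry":0,"rz":0,"hand":0.03},{"dx":0,"dy":0,"dz":0,"rx":0,"ry":0,"rz":0,"hand":0.03}]' 30
```

```text
clock: 40.85
position: [0.4025, -0.0714, 0.0615]
ee_rot: [0.001, 0.707, 0.707, 0.0]
contact_force: [0.5, -0.6, 0.5]
width: 0.0848
gripper_force: 0.0
clock: 41.6
position: [0.4017, -0.072, 0.0615]
ee_rot: [0.001, 0.707, 0.707, 0.0]
contact_force: [-0.8, -0.3, 5.7]
width: 0.0453
gripper_force: 29.6
```

```bash
python3 -m pendant '[{"dx":0,"dy":0,"dz":-0.01,"rx":0,"ry":0,"rz":0,"hand":0.03},{"dx":0,"dy":0,"dz":-0.03,"rx":0,"ry":0,"rz":0,"hand":0.03},{"dx":0,"dy":0,"dz":-0.03,"rx":0,"ry":0,"rz":0,"hand":0.03},{"dx":0,"dy":0,"dz":-0.03,"rx":0,"ry":0,"rz":0,"hand":0.03},{"dx":0,"dy":0,"dz":-0.03,"rx":0,"ry":0,"rz":0,"hand":0.03},{"dx":0,"dy":0,"dz":-0.03,"rx":0,"ry":0,"rz":0,"hand":0.03},{"dx":0.01,"dy":0,"dz":-0.03,"rx":0,"ry":0,"rz":0,"hand":0.03},{"dx":0.03,"dy":0,"dz":0,"rx":0,"ry":0,"rz":0,"hand":0.03},{"dx":0.03,"dy":0,"dz":0,"rx":0,"ry":0,"rz":0,"hand":0.03},{"dx":0.03,"dy":0.002,"dz":0,"rx":0,"ry":0,"rz":0,"hand":0.03},{"dx":0.03,"dy":0.003,"dz":0,"rx":0,"ry":0,"rz":0,"hand":0.03},{"dx":0.03,"dy":0.003,"dz":0,"rx":0,"ry":0,"rz":0,"hand":0.03}]' && python3 -m pendant '[{"dx":0.03,"dy":0.003,"dz":0,"rx":0,"ry":0,"rz":0,"hand":0.03},{"dx":0.03,"dy":0.003,"dz":0,"rx":0,"ry":0,"rz":0,"hand":0.03},{"dx":0.03,"dy":0.003,"dz":0,"rx":0,"ry":0,"rz":0,"hand":0.03},{"dx":0.03,"dy":0.003,"dz":0,"rx":0,"ry":0,"rz":0,"hand":0.03},{"dx":0.03,"dy":0,"dz":0,"rx":0,"ry":0,"rz":0,"hand":0.03},{"dx":0.03,"dy":0,"dz":0,"rx":0,"ry":0,"rz":0,"hand":0.03},{"dx":0.03,"dy":0,"dz":0,"rx":0,"ry":0,"rz":0,"hand":0.03},{"dx":0.02,"dy":0,"dz":0,"rx":0,"ry":0,"rz":0,"hand":0.03},{"dx":0.0065,"dy":0,"dz":0,"rx":0,"ry":0,"rz":0,"hand":0.03},{"dx":0,"dy":0,"dz":0.01,"rx":0,"ry":0,"rz":0,"hand":0.03},{"dx":0,"dy":0,"dz":0.03,"rx":0,"ry":0,"rz":0,"hand":0.03},{"dx":0,"dy":0,"dz":0.03,"rx":0,"ry":0,"rz":0,"hand":0.03}]' && python3 -m pendant '[{"dx":0,"dy":0,"dz":0.03,"rx":0,"ry":0,"rz":0,"hand":0.03},{"dx":0,"dy":0,"dz":0.03,"rx":0,"ry":0,"rz":0,"hand":0.03},{"dx":0,"dy":0,"dz":0.02,"rx":0,"ry":0,"rz":0,"hand":0.03},{"dx":0,"dy":0,"dz":0.015,"rx":0,"ry":0,"rz":0,"hand":0.03},{"dx":0,"dy":0,"dz":0,"rx":0,"ry":0,"rz":0,"hand":0.03},{"dx":0,"dy":0,"dz":0,"rx":0,"ry":0,"rz":0,"hand":0.03},{"dx":0,"dy":0,"dz":0,"rx":0,"ry":0,"rz":0,"hand":0.03},{"dx":0,"dy":0,"dz":0,"rx":0,"ry":0,"rz":0,"hand":0.03}]'
```

```text
clock: 42.6
position: [0.4089, 0.0895, 0.2508]
ee_rot: [0.0, 0.708, 0.707, 0.0]
contact_force: [1.4, -0.3, -1.6]
width: 0.0446
gripper_force: 31.2
clock: 43.6
position: [0.4221, 0.3239, 0.1804]
ee_rot: [0.001, 0.707, 0.707, 0.001]
contact_force: [1.0, 0.1, -1.7]
width: 0.0451
gripper_force: 31.2
clock: 44.27
position: [0.4225, 0.3248, 0.0868]
ee_rot: [0.0, 0.707, 0.707, 0.001]
contact_force: [-0.3, 0.7, -1.0]
width: 0.0445
gripper_force: 31.2
```

```bash
python3 -m pendant '[{"dx":0,"dy":-0.001,"dz":0.015,"rx":0,"ry":0,"rz":0,"hand":0.03},{"dx":0,"dy":0,"dz":0.008,"rx":0,"ry":0,"rz":0,"hand":0.03},{"dx":0,"dy":0,"dz":0.003,"rx":0,"ry":0,"rz":0,"hand":0.03},{"dx":0,"dy":0,"dz":0.001,"rx":0,"ry":0,"rz":0,"hand":0.03},{"dx":0,"dy":0,"dz":0,"rx":0,"ry":0,"rz":0,"hand":0.03},{"dx":0,"dy":0,"dz":0,"rx":0,"ry":0,"rz":0,"hand":0.03},{"dx":0,"dy":0,"dz":0,"rx":0,"ry":0,"rz":0,"hand":0.03}]'
```

```text
clock: 44.85
position: [0.4198, 0.3246, 0.0597]
ee_rot: [-0.0, 0.707, 0.707, -0.0]
contact_force: [-3.0, 0.4, 7.2]
width: 0.0448
gripper_force: 29.6
```

```bash
python3 -m pendant '[{"dx":0,"dy":0,"dz":0,"rx":0,"ry":0,"rz":0,"hand":0.05},{"dx":0,"dy":0,"dz":0,"rx":0,"ry":0,"rz":0,"hand":0.07},{"dx":0,"dy":0,"dz":0,"rx":0,"ry":0,"rz":0,"hand":0.085},{"dx":0,"dy":0,"dz":0,"rx":0,"ry":0,"rz":0,"hand":0.085},{"dx":0,"dy":0,"dz":0,"rx":0,"ry":0,"rz":0,"hand":0.085},{"dx":0,"dy":0,"dz":-0.03,"rx":0,"ry":0,"rz":0,"hand":0.085},{"dx":0,"dy":0,"dz":-0.04,"rx":0,"ry":0,"rz":0,"hand":0.085},{"dx":0,"dy":0,"dz":-0.04,"rx":0,"ry":0,"rz":0,"hand":0.085},{"dx":0,"dy":0,"dz":-0.04,"rx":0,"ry":0,"rz":0,"hand":0.085},{"dx":-0.02,"dy":0,"dz":-0.03,"rx":0,"ry":0,"rz":0,"hand":0.085},{"dx":-0.035,"dy":0.004,"dz":0,"rx":0,"ry":0,"rz":0,"hand":0.085},{"dx":-0.035,"dy":0.004,"dz":0,"rx":0,"ry":0,"rz":0,"hand":0.085}]'; python3 -m pendant '[{"dx":-0.035,"dy":0.004,"dz":0,"rx":0,"ry":0,"rz":0,"hand":0.085},{"dx":-0.035,"dy":0.004,"dz":0,"rx":0,"ry":0,"rz":0,"hand":0.085},{"dx":-0.035,"dy":0.004,"dz":0,"rx":0,"ry":0,"rz":0,"hand":0.085},{"dx":-0.035,"dy":0.004,"dz":0,"rx":0,"ry":0,"rz":0,"hand":0.085},{"dx":-0.03,"dy":0.002,"dz":0,"rx":0,"ry":0,"rz":0,"hand":0.085},{"dx":-0.03,"dy":0,"dz":0,"rx":0,"ry":0,"rz":0,"hand":0.085},{"dx":-0.006,"dy":0,"dz":0,"rx":0,"ry":0,"rz":0,"hand":0.085},{"dx":0,"dy":0,"dz":0,"rx":0,"ry":0,"rz":0,"hand":0.085},{"dx":0,"dy":0,"dz":0,"rx":0,"ry":0,"rz":0,"hand":0.085},{"dx":0,"dy":0,"dz":0,"rx":0,"ry":0,"rz":0,"hand":0.085}]'
```

```text
clock: 45.85
position: [0.4297, 0.235, 0.2409]
ee_rot: [0.001, 0.706, 0.708, 0.003]
contact_force: [0.3, -1.1, -0.7]
width: 0.0848
gripper_force: 0.0
clock: 46.68
position: [0.4462, 0.0297, 0.2384]
ee_rot: [-0.0, 0.707, 0.707, 0.0]
contact_force: [-0.4, -0.6, 0.1]
width: 0.0848
gripper_force: 0.0
```

```bash
python3 -m pendant '[{"dx":-0.0005,"dy":0.001,"dz":0.02,"rx":0,"ry":0,"rz":0,"hand":0.085},{"dx":0,"dy":0,"dz":0.03,"rx":0,"ry":0,"rz":0,"hand":0.085},{"dx":0,"dy":0,"dz":0.03,"rx":0,"ry":0,"rz":0,"hand":0.085},{"dx":0,"dy":0,"dz":0.025,"rx":0,"ry":0,"rz":0,"hand":0.085},{"dx":0,"dy":0,"dz":0.013,"rx":0,"ry":0,"rz":0,"hand":0.085},{"dx":0,"dy":0,"dz":0,"rx":0,"ry":0,"rz":0,"hand":0.085},{"dx":0,"dy":0,"dz":0,"rx":0,"ry":0,"rz":0,"hand":0.085},{"dx":0,"dy":0,"dz":0,"rx":0,"ry":0,"rz":0,"hand":0.085}]' && python3 -m pendant '[{"dx":0,"dy":0,"dz":0,"rx":0,"ry":0,"rz":0,"hand":0.03},{"dx":0,"dy":0,"dz":0,"rx":0,"ry":0,"rz":0,"hand":0.03},{"dx":0,"dy":0,"dz":0,"rx":0,"ry":0,"rz":0,"hand":0.03},{"dx":0,"dy":0,"dz":0,"rx":0,"ry":0,"rz":0,"hand":0.03},{"dx":0,"dy":0,"dz":0,"rx":0,"ry":0,"rz":0,"hand":0.03},{"dx":0,"dy":0,"dz":0,"rx":0,"ry":0,"rz":0,"hand":0.03},{"dx":0,"dy":0,"dz":0,"rx":0,"ry":0,"rz":0,"hand":0.03},{"dx":0,"dy":0,"dz":0,"rx":0,"ry":0,"rz":0,"hand":0.03},{"dx":0,"dy":0,"dz":0,"rx":0,"ry":0,"rz":0,"hand":0.03}]' 40
```

```text
clock: 47.35
position: [0.4483, 0.029, 0.1214]
ee_rot: [0.001, 0.707, 0.707, 0.001]
contact_force: [0.1, -0.3, -0.6]
width: 0.085
gripper_force: 0.0
clock: 48.1
position: [0.4481, 0.0282, 0.1217]
ee_rot: [0.001, 0.707, 0.707, 0.001]
contact_force: [-0.8, -0.7, 6.1]
width: 0.0466
gripper_force: 40.2
```

```bash
python3 -m pendant '[{"dx":0,"dy":0,"dz":-0.01,"rx":0,"ry":0,"rz":0,"hand":0.03},{"dx":0,"dy":0,"dz":-0.025,"rx":0,"ry":0,"rz":0,"hand":0.03},{"dx":0,"dy":0,"dz":-0.025,"rx":0,"ry":0,"rz":0,"hand":0.03},{"dx":0.01,"dy":0,"dz":0,"rx":0,"ry":0,"rz":0,"hand":0.03},{"dx":0.03,"dy":-0.004,"dz":0,"rx":0,"ry":0,"rz":0,"hand":0.03},{"dx":0.03,"dy":-0.005,"dz":0,"rx":0,"ry":0,"rz":0,"hand":0.03},{"dx":0.03,"dy":-0.005,"dz":0,"rx":0,"ry":0,"rz":0,"hand":0.03},{"dx":0.03,"dy":-0.005,"dz":0,"rx":0,"ry":0,"rz":0,"hand":0.03},{"dx":0.03,"dy":-0.004,"dz":0,"rx":0,"ry":0,"rz":0,"hand":0.03},{"dx":0.02,"dy":0,"dz":0,"rx":0,"ry":0,"rz":0,"hand":0.03},{"dx":0.0105,"dy":0,"dz":0,"rx":0,"ry":0,"rz":0,"hand":0.03},{"dx":0,"dy":0,"dz":0,"rx":0,"ry":0,"rz":0,"hand":0.03}]'; python3 -m pendant '[{"dx":0,"dy":0,"dz":0.01,"rx":0,"ry":0,"rz":0,"hand":0.03},{"dx":0,"dy":0,"dz":0.02,"rx":0,"ry":0,"rz":0,"hand":0.03},{"dx":0,"dy":0,"dz":0.015,"rx":0,"ry":0,"rz":0,"hand":0.03},{"dx":0,"dy":0,"dz":0.008,"rx":0,"ry":0,"rz":0,"hand":0.03},{"dx":0,"dy":0,"dz":0,"rx":0,"ry":0,"rz":0,"hand":0.03},{"dx":0,"dy":0,"dz":0,"rx":0,"ry":0,"rz":0,"hand":0.03},{"dx":0,"dy":0,"dz":0,"rx":0,"ry":0,"rz":0,"hand":0.03}]'
```

```text
clock: 49.1
position: [0.424, 0.2206, 0.1797]
ee_rot: [-0.0, 0.706, 0.708, -0.0]
contact_force: [-0.1, -0.4, -2.1]
width: 0.0468
gripper_force: 41.9
clock: 49.68
position: [0.4252, 0.2183, 0.1279]
ee_rot: [0.0, 0.708, 0.707, 0.001]
contact_force: [-0.6, 1.3, -1.4]
width: 0.0467
gripper_force: 41.9
```

```bash
python3 -m pendant '[{"dx":0.0005,"dy":0,"dz":0.005,"rx":0,"ry":0,"rz":0,"hand":0.03},{"dx":0,"dy":0,"dz":0.003,"rx":0,"ry":0,"rz":0,"hand":0.03},{"dx":0,"dy":0,"dz":0.0005,"rx":0,"ry":0,"rz":0,"hand":0.03},{"dx":0,"dy":0,"dz":0,"rx":0,"ry":0,"rz":0,"hand":0.03},{"dx":0,"dy":0,"dz":0,"rx":0,"ry":0,"rz":0,"hand":0.03},{"dx":0,"dy":0,"dz":0,"rx":0,"ry":0,"rz":0,"hand":0.03}]'; python3 -m pendant '[{"dx":0,"dy":0,"dz":0,"rx":0,"ry":0,"rz":0,"hand":0.06},{"dx":0,"dy":0,"dz":0,"rx":0,"ry":0,"rz":0,"hand":0.085},{"dx":0,"dy":0,"dz":0,"rx":0,"ry":0,"rz":0,"hand":0.085},{"dx":0,"dy":0,"dz":0,"rx":0,"ry":0,"rz":0,"hand":0.085},{"dx":0,"dy":0,"dz":0,"rx":0,"ry":0,"rz":0,"hand":0.085},{"dx":0,"dy":0,"dz":-0.03,"rx":0,"ry":0,"rz":0,"hand":0.085},{"dx":0,"dy":0,"dz":-0.04,"rx":0,"ry":0,"rz":0,"hand":0.085},{"dx":0,"dy":0,"dz":-0.04,"rx":0,"ry":0,"rz":0,"hand":0.085},{"dx":-0.01,"dy":-0.01,"dz":-0.04,"rx":0,"ry":0,"rz":0,"hand":0.085},{"dx":-0.01,"dy":-0.007,"dz":-0.02,"rx":0,"ry":0,"rz":0,"hand":0.085},{"dx":0,"dy":0,"dz":0,"rx":0,"ry":0,"rz":0,"hand":0.085},{"dx":0,"dy":0,"dz":0,"rx":0,"ry":0,"rz":0,"hand":0.085}]'
python3 - <<'E'
from h import *
manip.get_image("side");manip.get_image("side");manip.get_image("side")
i=cam("wrist");save(i,"w11",None,1.25);s=manip.get_state();print(s["position"],s["clock"])
import pickle;pickle.dump(i,open("w11.pkl","wb"))
E
```

```text
clock: 50.18
position: [0.4254, 0.2197, 0.1201]
ee_rot: [0.001, 0.707, 0.707, 0.001]
contact_force: [-0.7, -0.1, 5.7]
width: 0.0462
gripper_force: 42.5
clock: 51.18
position: [0.4079, 0.1995, 0.2892]
ee_rot: [0.001, 0.707, 0.707, 0.001]
contact_force: [-0.2, 0.3, -1.0]
width: 0.0851
gripper_force: 0.0
[0.40692812 0.19943136 0.28632828] 51.3833
```

View pics/w11.png

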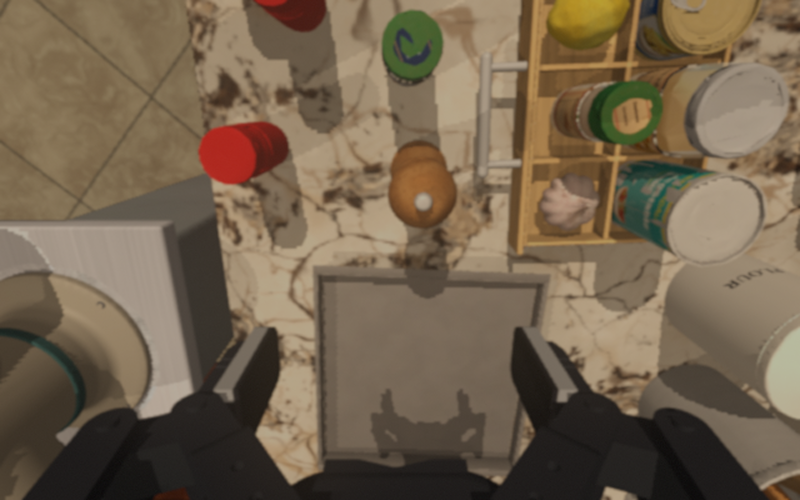

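Knob (424,202), blue cap (412,43), handle bar from (485,57) to (484,175), with orange jar, garlic and lemon in the tray. Comparing with the start.

Run:
```python
from h import *
import pickle;i=pickle.load(open("w11.pkl","rb"))
for n,u,v,z in[("mill",424,202,.17),("blue",412,42,.106),("h1",485,57,.034),("h2",484,176,.034),("red",232,155,.1),("trayf",519,249,.046)]: print(n,un(i,u/1.25,v/1.25,z).round(4))
b=cam("side");c=lambda b:cv2.resize(b["frame"][110:290,215:395],None,fx=3.3,fy=3.3)
S=cv2.imread("pics/side0.png")[:,:,::-1]
print("board", pr(b,(.465,-.37,.106)))
cv2.imwrite("pics/s12.png",np.hstack([cv2.resize(x[110:270,250:350],(400,600)) for x in(S,b["frame"])])[:,:,::-1])
```

```text
mill [0.4248 0.2232 0.17  ]
blue [0.418  0.3255 0.106 ]
h1 [0.485  0.3234 0.034 ]
h2 [0.4914 0.2186 0.034 ]
red [0.2764 0.2456 0.1   ]
trayf [0.5286 0.1482 0.046 ]
board [341.35747876 110.07203755]
```

View pics/s12.png

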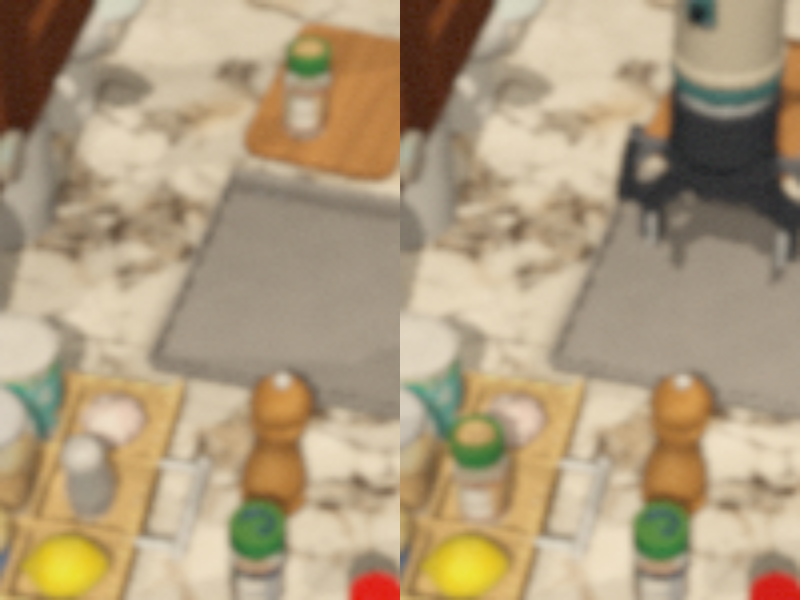

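Mill, jar and tray match the start picture within about 3 mm, and everything is upright. The robot is clear, so I am handing in.

```bash
python3 -c "
from rig import manip
print(manip.get_state()['clock'],manip.sign_off())"
```

```text
the job is handed in; nothing more can be done
51.4333 None
```

The job is handed in at 51.4 s of the 149 s allowed: the salt shaker is on the chopping board, the orange-labelled jar is upright in the front compartment, the tray is home, and the mill and blue-labelled jar are back within about 4 mm of their start positions by camera (the judge's result was not shown).

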